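# Mount the torch in the lamp clamp by its sunken knob

## Task

Mount the black torch in the lamp clamp as an alignment light: open the jaws with the sunken knob, lay the torch flat on the deck between them with its blue tail at the tail stop and its lens end in the jaws, then turn the knob back until the red sprung pad holds the torch against the fixed jaw, pushed about half way back on its springs. The amber bottle next to the clamp must stay standing.

Things in the scene. Friction and masses are not known exactly. Their poses are not given: they have to be found in the camera images.
- lamp_clamp: Fixed grey block on the desk, 140 (x) x 210 (y) x 38 mm, flat deck at z 38. Origin under its centre, z up. Right half (-y): round open well, 90 mm wide, 30 deep (floor at z 8), axis at x 16, y -55, with the knob. Left half: two jaws 18 mm tall above the deck at x 20 to 47, closing along y, and the tail stop at x -60 to -52. The torch goes along x, lens to +x, deck free at x -52 to 20.
- knob_top (a point): Centre of the knob's top face, on its vertical axis, 34 mm over the desk (4 mm under the deck). The knob is a black fluted round cap 24 mm across and 26 mm tall with a white pointer, standing in the middle of the well: 33 mm between it and the well's wall all round, so fingers go in only slightly open and may turn there freely. Axes as lamp_clamp's.
- clamp_knob (a joint): Angle of the knob, 0 to 3.1 rad: 0 jaws fully open, grows clockwise seen from above (closing). Rack and pinion: opening between pad face and fixed jaw = 40 mm - 10 mm per rad while the pad is free. It stays where it is left; friction 0.08 N m. Starts at 2.5 to 3.0, so the jaws start too narrow for the torch (10 to 15 mm).
- jaw_pad (a joint): How far the red pad is pushed back on its springs towards its dark jaw, 0 (free) to 0.008 m (bottomed, pad on jaw); 900 N/m. The pad (26 x 3.5 x 17 mm) stands in front of the moving jaw, facing the fixed jaw, with an 8 mm gap behind it when free.
- pad_face (a point): Centre of the red pad's face towards the fixed jaw, 9 mm over the deck; moves with the jaw along lamp_clamp's y (+y is closing).
- fixed_jaw_face (a point): Foot of the fixed jaw's face, at the middle of its length, at deck height: at x 33.5, y 82 mm in lamp_clamp's frame. The face looks to -y; axes as lamp_clamp's. The clamped torch lies with its axis 12 mm from this face.
- tail_stop_face (a point): Foot of the tail stop's face, at deck height: at x -52, y 68 mm in lamp_clamp's frame. The stop is a dark block 8 x 22 x 20 mm; its face looks to +x.
- torch: Small black torch with a blue tail cap, 24 x 98 x 24 mm, 60 to 130 g, lying on the desk left of the clamp. Origin under its middle, z up. Its length runs along y: square lens head, 24 wide, at y -47 to -19, round barrel 22 thick, tail cap 24 wide at y +31 to +49. Take it across the barrel near its middle.
- torch_center (a point): Middle of the torch on its axis, 12 mm above its underside; axes as torch's.
- torch_lens (a point): Centre of the torch's lens end (the black end opposite the blue tail), 47 mm from torch_center towards -y of the torch.
- dropper_bottle: Loose amber bottle with a black dropper cap, 33 mm wide, 94 mm tall, standing to the right and front of the clamp near the well, so a wide gripper can hit it while turning the knob. Origin under its centre, z up. It must not be tipped over.
- tape_tube: Grey and white plastic tube, 32 x 95 x 32 mm, lying on the desk left of the clamp; a bystander that may have the torch's place. Origin under its middle, length along y. A black vented box 118 mm tall stands fixed behind right of the clamp, its near side at about y -0.24; other low clutter lies round.
Not all that is in view belongs to the job. What is meant by the torch is not pink, and is the larger of those in its own colour.

How it is judged:
By the outcome, as a careful person would: the job done as asked, in the order asked, and still so for the second after the job is handed in, with the robot touching nothing.
It also fails if it takes over 69 s, if anything falls off the work surface, if the arm or the gripper's body presses on something with over 40 N, if the wrist force passes 120 N, or if a joint passes its speed limit or range.

## Robot

A 6-joint arm with a two-finger parallel gripper is mounted at the origin on a cart in front of the work surface, level with it; the furniture and walls round the work are solid. World frame = base frame: x ahead of the robot, y to its left, z up, the work surface at z = 0. Lengths are in mm, angles in rad, forces in N, time in s.
With the tool pointing down it reaches from about 350 to 775 mm from the base axis. Payload 7.3 kg.
Tool frame: the origin (TCP) lies at the very end of the fingers, on their centre line; the grasp point (between the pads) lies grip_point_offset behind it (grip_point_offset is the distance from the TCP to the grasp point, in mm); x points along the fingers, z is the direction in which the jaws open and shut, and the axes are right-handed (so a half turn about x gives the same grasp; the last joint's range is limited). The gripper opens to 92 mm and grips with 3 to 60 N. Pads are 19 mm wide; open, the fingers measure 130 mm over their backs; the gripper's body (75 mm by 190 mm) begins 47 mm behind the grasp point.
Start: joints at [-1.336, 0.342, 1.524, -0, 1.275, -0.146], TCP at [195.147, -487.407, 198.841] pointing down, gripper open.
Joint ranges: [-2.53, 2.53], [-0.77, 2.02], [0.04, 2.7], [-1, 4.14], [0.28, 2.66], [-3.11, 3.11]. Speed limits (rad/s): [2.57, 2.57, 3.14, 3.14, 3.14, 3.14].

## Interface

Orientations are given as [roll, pitch, yaw] about the fixed x, y, z axes, in that order (R = Rz(yaw) Ry(pitch) Rx(roll)).
In Python, from plant import * gives the robot as it stands.
- The arm moves only by the tool send_rows, never from a script. Its argument "series" is text: rows parted by semicolons, each of 5 numbers parted by spaces: the gripper's target within -1 to 1 (fully open at 1, half-way at 0, shut at -1), then the shift along the tool's x, y, z in units of 30 mm (1.0 is 30 mm), then the turn about the tool's x in units of 5 degrees (1.0 is 5 degrees). A call has 1 to 8 rows; each row is the pose to reach, as a shift and turn from the pose commanded when the call began, along the tool's axes at that moment; what a row does not reach only later rows make up. A row lasts 1/8 s, in which the tool goes at most 62.5 mm and 10.7 degrees, less where a joint would pass 70% of its speed; a pose out of reach is approached as far as the arm can. A call with a gripper value outside its range is refused whole. The fingers move at their own pace and stop on an object; the grip force is fixed at half the most. Time passes only in rows, so rows that repeat a pose let the fingers close. It gives the time, the measured TCP pose, the force and the opening at its end, in the units of the state.
- get_obs(): the state, without advancing time (a new reading comes with each control period).
- capture(name): name is "scene" or "top" or "wrist"; returns a dict with "pixels" (420x560x3 uint8, red, green, blue), "mtx" (3x3 intrinsics, pixels), "R" (3x3) and "t" (3): a world point X has camera coordinates R X + t. Camera axes: x right, y down, z forward; pixel columns grow to the right and rows downward; lengths in mm; the calibration is good to about 2 mm. The wrist camera is an equidistant fisheye: a pixel r from the principal point sees the ray r / f radians off the axis. A picture is of the moment at which its call begins. There is no depth.
- close_job(): hands the job in, once; it reports no verdict.
Trained networks look in a picture, given as the dict that the camera call returned (one of the last four; its "shot" number tells which), for a name from the list of things; names that differ only in an ending like _2 or _b are one class to them, and where a whole thing is asked for, a point or a joint stands for the part that bears it (a point fixed in the world has none). Each returns a list of dicts, best first, with "score" (0 to 1); they miss things now and then, are a little off and sometimes report something else, mostly with a low value. They report only what shows in the picture. A call takes as long as a camera call. They do not tell look-alikes from the thing itself.
- cut_out(picture, thing): "pixels" (420x560 bool, what is visible of it).
- place_of(picture, thing): "point" ([x, y, z] in mm, in world coordinates, good to about 4 mm: a listed point, or the origin of a listed thing).
The state is a dict: "time": time; "joint_positions": joint angles; "dq": joint speeds; "tau": joint torques, N m; "tool_pos": TCP position; "tcp_rot": TCP orientation; "contact_force": force on the tool from outside, world axes, zero at the start; "moment": the same for the moment, N m; "grip_width": finger opening in mm.
Only numpy, scipy, OpenCV 4.12 (cv2) and the standard library are available. Lean on these libraries where they do the work, as an engineer would, in place of code of your own. Each camera call takes 0.05 s, during which the arm holds its last target.

## Working session

There is one attempt and no reset: what is moved stays moved. The work goes in short steps, Python scripts to look and compute and a tool call to move; the robot and the scene stay as the last step left them, time stands still between calls to the robot, and variables do not carry over. Pictures are saved under pics/ and viewed, and the job is handed in when it is done.

Besides the shell and the picture viewer there is one more tool, called after "Emit:" as name(argument=value, ...) on one line, values as JSON. send_rows: Moves the arm, as the interface text tells. Its arguments: {"type":"object","properties":{"series":{"type":"string"}},"required":["series"]}

```bash
ls; mkdir -p pics; cat > h.py <<'E'
from plant import *
import numpy as np, cv2
def save(c,n,crop=None,s=1):
    im=cv2.cvtColor(c["pixels"],cv2.COLOR_RGB2BGR)
    if crop: im=im[crop[1]:crop[3],crop[0]:crop[2]]
    if s!=1: im=cv2.resize(im,None,fx=s,fy=s,interpolation=cv2.INTER_CUBIC)
    cv2.imwrite("pics/"+n,im)
def proj(c,X):
    p=c["R"]@np.array(X,float)+c["t"]; q=c["mtx"]@p; return q[:2]/q[2]
def onz(c,uv,z):
    R,t=np.array(c["R"]),np.array(c["t"]); d=R.T@np.linalg.inv(c["mtx"])@np.array([uv[0],uv[1],1.]); o=-R.T@t
    return o+d*(z-o[2])/d[2]
E
python3 - <<'E'
from h import *
o=get_obs(); print({k:np.round(v,3).tolist() for k,v in o.items()})
for n in ["scene","top"]:
    c=capture(n); save(c,n+"1.png",s=1.4)
    for th in ["lamp_clamp","knob_top","pad_face","fixed_jaw_face","tail_stop_face","torch","torch_center","torch_lens","dropper_bottle","tape_tube"]:
        print(n,th,[(np.round(d["point"],1).tolist(),round(d["score"],2),np.round(proj(c,d["point"])).tolist()) for d in place_of(c,th)[:4]])
print(get_obs()["time"])
E
```

```text
pics
{'time': 0.0, 'joint_positions': [-1.336, 0.343, 1.525, -0.0, 1.275, -0.146], 'dq': [0.002, -0.001, 0.001, 0.001, -0.0, 0.001], 'tau': [-0.0, -43.124, -24.422, 0.071, 0.056, -0.0], 'tool_pos': [195.015, -486.958, 198.143], 'tcp_rot': [3.009, 1.569, 1.819], 'contact_force': [0.282, -0.851, 0.476], 'moment': [0.036, 0.023, -0.068], 'grip_width': 91.966}
scene lamp_clamp [([491.8, 30.5, -1.1], 0.77, [276.0, 244.0]), ([507.4, 118.7, 35.2], 0.4, [253.0, 214.0])]
scene knob_top [([520.6, -17.8, 36.7], 0.94, [303.0, 232.0]), ([561.5, 285.1, 1.2], 0.29, [223.0, 199.0])]
scene pad_face [([509.7, 101.9, 47.5], 0.5, [259.0, 211.0])]
scene fixed_jaw_face [([506.2, 122.3, 35.8], 0.89, [251.0, 213.0])]
scene tail_stop_face [([425.5, 83.3, 39.9], 0.59, [236.0, 229.0])]
scene torch [([558.0, 278.7, -1.0], 0.69, [224.0, 201.0]), ([374.2, 214.8, -1.1], 0.67, [180.0, 233.0]), ([650.9, 312.1, 0.8], 0.47, [242.0, 188.0])]
scene torch_center [([562.5, 279.5, 13.5], 0.68, [225.0, 195.0]), ([647.7, 314.6, 3.4], 0.63, [240.0, 187.0]), ([370.3, 213.7, 9.2], 0.51, [178.0, 230.0])]
scene torch_lens [([370.
[... 684 characters left out ...]
281.2, 1.5], 0.89, [181.0, 193.0]), ([370.5, 216.6, -0.4], 0.63, [205.0, 285.0]), ([650.3, 312.4, 4.2], 0.61, [170.0, 153.0]), ([592.6, 244.0, 14.5], 0.41, [198.0, 178.0])]
top torch_center [([558.9, 281.5, 12.7], 0.79, [179.0, 193.0]), ([647.7, 307.0, 7.6], 0.77, [172.0, 153.0]), ([376.1, 216.2, 8.9], 0.75, [204.0, 282.0]), ([505.3, 119.6, 38.1], 0.7, [254.0, 219.0])]
top torch_lens [([375.2, 249.7, 5.0], 0.73, [188.0, 282.0]), ([615.0, 312.8, 5.6], 0.66, [168.0, 168.0]), ([590.2, 242.7, 12.5], 0.64, [199.0, 179.0])]
top dropper_bottle [([506.2, -126.3, -0.7], 0.8, [372.0, 226.0])]
top tape_tube [([411.0, 304.8, -1.9], 0.77, [164.0, 264.0]), ([505.6, 118.0, 35.8], 0.73, [255.0, 219.0])]
1.1
```

View pics/scene1.png

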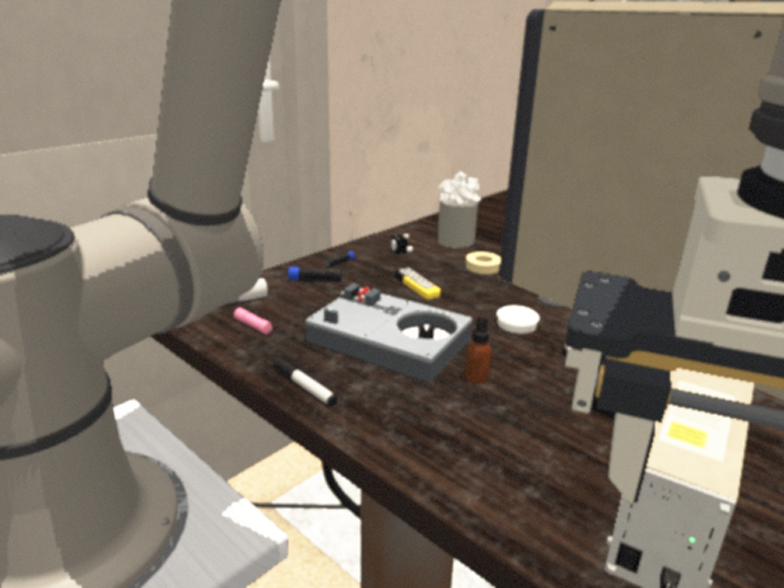

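View pics/top1.png

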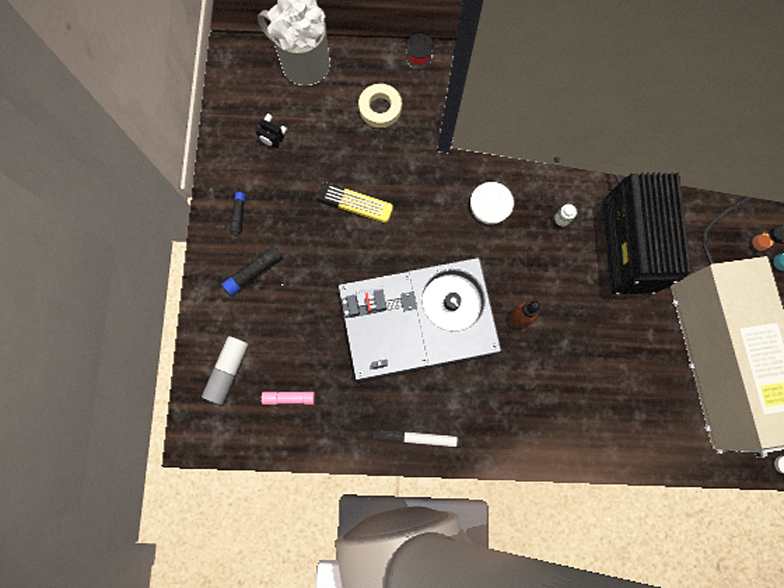

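```bash
python3 - <<'E'
import cv2
for n,b in (("a",(150,130,290,310)),("b",(220,170,400,260))):
    im=cv2.imread("pics/top1.png"); x0,y0,x1,y1=[int(v*1.4) for v in b]
    im=im[y0:y1,x0:x1]; s=min(790/im.shape[1],590/im.shape[0]); cv2.imwrite(f"pics/top1{n}.png",cv2.resize(im,None,fx=s,fy=s,interpolation=cv2.INTER_CUBIC))
E
```

```text
(no output)
```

View pics/top1a.png

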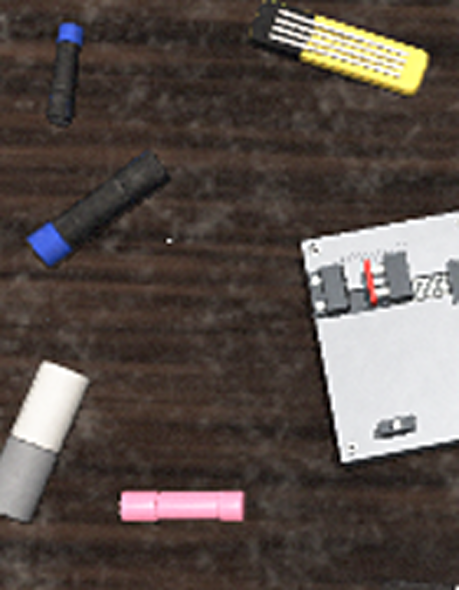

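View pics/top1b.png

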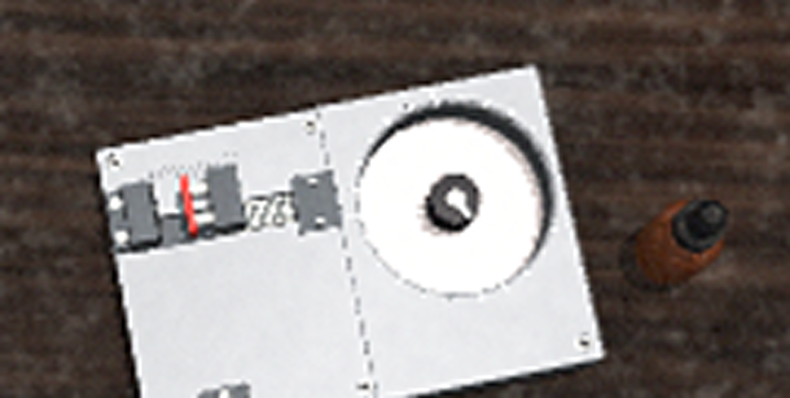

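The torch could be confused with three things (pixels in the 560x420 top image):
- Large black/blue torch at (179,193).
- Small black/blue torch at (170,153).
- Pink torch at (205,284).

It has to be the larger one that isn't pink, so I choose (179,193). The close crop shows its blue tail at lower left and lens at upper right. The amber bottle is right of the well at about (374,224).

Next I refine the poses.

```bash
python3 - <<'E'
from h import *
import plant
print([ (k,getattr(plant,k)) for k in dir(plant) if not k.startswith('_') and isinstance(getattr(plant,k),(int,float,list,dict,tuple))][:20])
from scipy.optimize import least_squares
from scipy.spatial.transform import Rotation as Ro
o=get_obs(); print(np.round(Ro.from_euler('xyz',o["tcp_rot"]).as_matrix(),3))
cs=[capture("top"),capture("scene")]
M=[]
for c in cs:
    m=cut_out(c,"lamp_clamp"); print([(round(x["score"],2),int(x["pixels"].sum())) for x in m]); M.append(max(m[:2],key=lambda x:x["pixels"].sum())["pixels"])
P=np.array([[x,y,z] for x in(-70,70) for y in(-105,105) for z in(0,38)],float)
def sil(c,p):
    a,b,th=p; R=np.array([[np.cos(th),-np.sin(th),0],[np.sin(th),np.cos(th),0],[0,0,1]])
    q=np.array([proj(c,R@v+[a,b,0]) for v in P]).astype(np.float32)
    return cv2.convexHull(q).reshape(-1,2)
from scipy.optimize import minimize
def cost(p,idx):
    s=0
    for i in idx:
        h=sil(cs[i],p); im=np.zeros((1680,2240),np.uint8); cv2.fillConvexPoly(im,np.round((h+.5)*4*16-8).astype(np.int32),255,shift=4)
        im=cv2.resize(im,(560,420),interpolation=cv2.INTER_AREA)/255.
        mm=cv2.morphologyEx(M[i].astype(np.uint8),cv2.MORPH_CLOSE,np.ones((9,9)))
        s+=np.abs(im-mm).sum()
    return s
for idx in ([0],[1],[0,1]):
    best=minimize(lambda v:cost([v[0],v[1],v[2]/100],idx),[493.5,30,22],method="Nelder-Mead",options=dict(initial_simplex=[[493,30,22],[499,30,22],[493,36,22],[493,30,27]],xatol=.05,fatol=.5))
    a,b,th=best.x; th/=100; print(idx,a,b,th,best.fun)
    R=np.array([[np.cos(th),-np.sin(th)],[np.sin(th),np.cos(th)]])
    for n,v in dict(knob=(16,-55),fixed=(33.5,82),stop=(-52,68),torchgoal=(-3,70)).items(): print(n,np.round(R@v+[a,b],1))
c=cs[0]
m=[x for x in cut_out(c,"torch")]
for x in m[:3]:
    ys,xs=np.nonzero(x["pixels"]); w=np.array([onz(c,(u,v),12)[:2] for u,v in zip(xs,ys)]); r=cv2.minAreaRect(w.astype(np.float32)); 
    mu=w.mean(0); e,V=np.linalg.eigh(np.cov(w.T)); print("torch",x["score"],r,np.degrees(np.arctan2(V[1,1],V[0,1])))
for k in cs: print(k["shot"])
print(get_obs()["time"])
E
```

```text
[('grip_point_offset', 18.8)]
[[ 0.     0.928  0.372]
 [-0.     0.372 -0.928]
 [-1.    -0.     0.   ]]
[(0.8, 7355)]
[(0.61, 4936)]
[0] 492.34243504197354 30.001239863468676 0.22704200450974185 106.76078431372548
knob [520.3 -20. ]
fixed [506.5 117.4]
stop [426.4  84.6]
torchgoal [473.7  97.5]
[1] 497.34170234585446 32.25922089424512 0.225243146836028 183.01176470588237
knob [525.2 -17.8]
fixed [511.7 119.7]
stop [431.5  86.9]
torchgoal [478.8  99.8]
[0, 1] 492.7210336399567 30.082312186290444 0.22891393734485718 423.5803921568628
knob [520.8 -19.9]
fixed [506.7 117.5]
stop [426.6  84.5]
torchgoal [473.9  97.6]
torch 0.89 ((559.9345703125, 280.6448974609375), (25.034297943115234, 95.73787689208984), 40.997276306152344) 131.06554319662163
torch 0.79 ((372.3349609375, 213.2663116455078), (19.896955490112305, 74.8813705444336), 2.0861732959747314) 93.0834611244323
torch 0.48 ((651.5211181640625, 309.7720642089844), (68.2242660522461, 17.692461013793945), 0.006451113149523735) 177.9745641726892
3
4
1.35
```

```bash
python3 - <<'E'
from h import *
cs=[capture("top"),capture("scene"),capture("wrist")]
def tri(a,b):
    A=[];B=[]
    for c,uv in((cs[0],a),(cs[1],b)):
        R,t=np.array(c["R"]),np.array(c["t"]); d=R.T@np.linalg.inv(c["mtx"])@[uv[0],uv[1],1]; d/=np.linalg.norm(d); o=-R.T@t
        Q=np.eye(3)-np.outer(d,d); A.append(Q);B.append(Q@o)
    return np.linalg.lstsq(np.vstack(A),np.hstack(B),rcond=None)[0]
s=1/1.4
for a,b in (((770,388),(688,435)),((713,268),(700,375))): print(tri(np.array(a)*s,np.array(b)*s))
for uv in ((672,287),(719,449),(612,285),(608,195)): print(uv,onz(cs[0],np.array(uv)*s,0),onz(cs[0],np.array(uv)*s,118))
save(cs[2],"w1.png",s=1.4)
print(cs[2]["mtx"])
E
```

```text
[ 402.67405605 -417.6733128   123.39727768]
[ 569.20008454 -377.65375511   90.56891742]
(672, 287) [ 559.60481722 -356.80827999    0.        ] [ 531.19375501 -302.56519152  118.        ]
(719, 449) [ 322.51349429 -409.951178      0.        ] [ 324.35929886 -348.92615603  118.        ]
(612, 285) [ 559.33783028 -265.5873847     0.        ] [ 530.96084012 -222.98562685  118.        ]
(608, 195) [ 704.45290311 -265.14531307    0.        ] [ 657.55677285 -222.59997104  118.        ]
[[325.1922621    0.         279.41334939]
 [  0.         325.1922621  209.74129593]
 [  0.           0.           1.        ]]
```

View pics/w1.png

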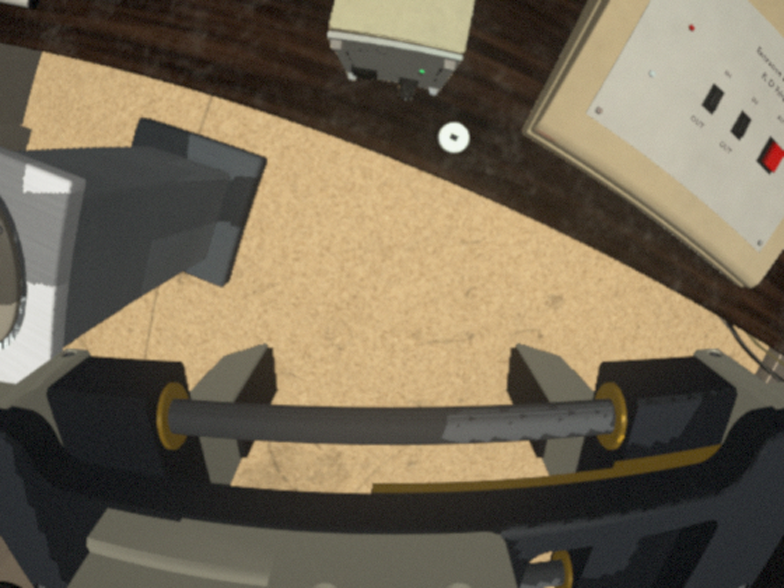

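Wrist view: the fingers are over open floor, with the cream boxes ahead at about (400,40) and (660,130) in the enlarged picture. They are about 90–125 mm tall, so I travel at z 199 to clear them.

```bash
cat >> h.py <<'E'
from scipy.spatial.transform import Rotation as Ro
def st():
    o=get_obs(); R=Ro.from_euler('xyz',o["tcp_rot"]).as_matrix(); return o,R,np.degrees(np.arctan2(R[1,2],R[0,2]))
def go(target,A=None):
    o,R,a=st(); d=R.T@(np.array(target,float)-o["tool_pos"])/30
    t=0 if A is None else -(((A-a)+90)%180-90)/5
    print("t",round(o["time"],2),"pos",np.round(o["tool_pos"],1),"A",round(a,1),"F",np.round(o["contact_force"],1),"M",np.round(o["moment"],2),"w",round(o["grip_width"],1),"q",np.round(o["joint_positions"],2)); print("shift",np.round(d,2),"turn",round(t,2))
E
python3 -c "
from h import *
go((520,-20,199),-58)"
```

```text
t 1.5 pos [ 195.1 -487.4  198.9] A -68.2 F [-0.4 -0.8 -0.2] M [-0.04 -0.02 -0.02] w 91.9 q [-1.34  0.34  1.52  0.    1.28 -0.15]
shift [-1.000e-02  1.584e+01 -1.044e+01] turn -2.04
```

Emit:
send_rows(series="0 0 15.84 -10.44 -2.04;-0.15 0 15.84 -10.44 -2.04;-0.15 0 15.84 -10.44 -2.04;-0.15 0 15.84 -10.44 -2.04;-0.15 0 15.84 -10.44 -2.04;-0.15 0 15.84 -10.44 -2.04;-0.15 0 15.84 -10.44 -2.04;-0.15 0 15.84 -10.44 -2.04")

```text
time: 2.5
tool_pos: [481.5, -75.0, 199.1]
tcp_rot: [0.447, 1.57, -0.565]
contact_force: [1.0, -1.7, 0.1]
grip_width: 39.3
```

```bash
python3 -c "
from h import *
go((520,-20,110),-58)"
```

```text
t 2.5 pos [481.5 -75.  199.1] A -58.0 F [ 1.  -1.7  0.1] M [-0.03 -0.07  0.02] w 39.3 q [-0.31  0.27  1.62 -0.    1.24  0.7 ]
shift [ 2.97  2.06 -0.88] turn 0.0
```

Emit:
send_rows(series="-0.15 0 2.06 -0.88 0;-0.15 1 2.06 -0.88 0;-0.15 2.6 2.06 -0.88 0;-0.15 2.6 2.06 -0.88 0")

```text
time: 3.0
tool_pos: [516.4, -21.0, 118.1]
tcp_rot: [-2.3, 1.563, 2.972]
contact_force: [0.4, -0.2, 0.3]
grip_width: 39.0
```

```bash
python3 - <<'E'
from h import *
go((520,-20,110),-58)
c=capture("wrist"); save(c,"w2.png",s=1.4)
d=capture("top"); save(d,"t2.png",crop=(220,160,400,280),s=4.4)
for th in ["knob_top","pad_face","fixed_jaw_face","tail_stop_face","dropper_bottle"]: print(th,[(np.round(x["point"],1).tolist(),round(x["score"],2)) for x in place_of(c,th)[:2]])
E
```

```text
t 3.0 pos [516.4 -21.  118.1] A -58.0 F [ 0.4 -0.2  0.3] M [-0.03  0.   -0.04] w 39.0 q [-0.19  0.41  1.66 -0.    1.08  0.82]
shift [0.27 0.12 0.04] turn 0.01
knob_top [([517.3, -17.9, 30.4], 0.94)]
pad_face [([508.1, 108.0, 47.8], 0.83), ([558.4, 280.3, 7.3], 0.7)]
fixed_jaw_face [([503.9, 116.8, 37.6], 0.9), ([426.6, 81.7, 39.2], 0.39)]
tail_stop_face [([425.4, 80.3, 37.4], 0.87)]
dropper_bottle [([507.8, -121.4, -0.1], 0.73)]
```

View pics/w2.png

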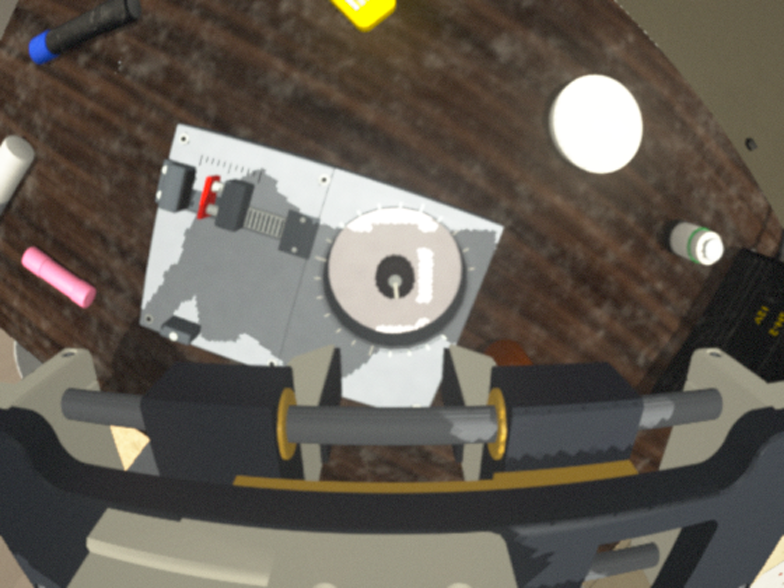

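View pics/t2.png

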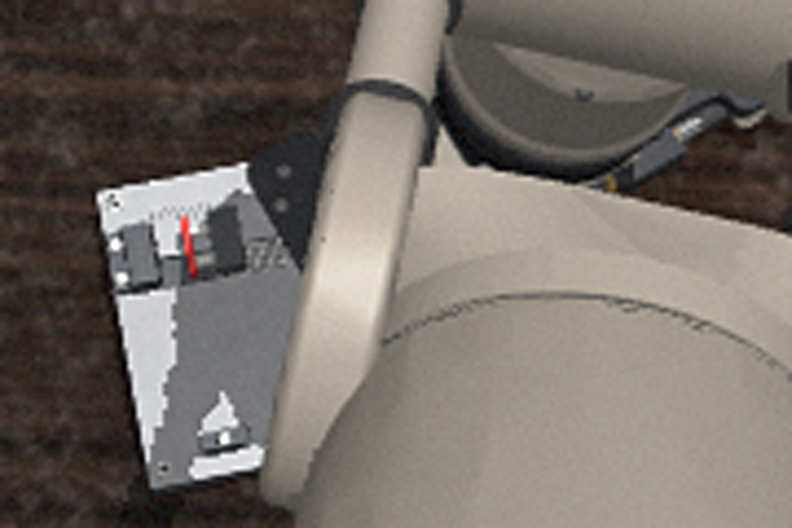

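Wrist view: the knob is centred at about (395,277) with its white pointer toward the image bottom. The red pad is next to the fixed jaw at (207,197), and the bottle is just visible at (512,352), right of the fingers. I check the knob position by ray.

```bash
cat >> h.py <<'E'
def wray(c,uv,z):
    K=c["mtx"]; x=(uv[0]-K[0,2])/K[0,0]; y=(uv[1]-K[1,2])/K[1,1]; r=np.hypot(x,y); s=np.sin(r)/r if r>0 else 1
    R,t=np.array(c["R"]),np.array(c["t"]); d=R.T@np.array([x*s,y*s,np.cos(r)]); o=-R.T@t
    return o+d*(z-o[2])/d[2]
E
python3 - <<'E'
from h import *
c=capture("wrist"); save(c,"w3.png",crop=(90,80,370,270),s=2.8)
print("cam",-np.array(c["R"]).T@c["t"])
s=1/1.4
for n,uv,z in (("knob",(395,277),34),("corner-+",(179,125),38),("corner++?",(502,228),38),("c",(142,324),38)): print(n,wray(c,np.array(uv)*s,z))
th=.227
Rm=np.array([[np.cos(th),-np.sin(th)],[np.sin(th),np.cos(th)]])
for v in ((70,105),(70,-105),(-70,105)): print(v,Rm@v+[492.3,30])
E
```

```text
cam [586.9820477   20.29381028 308.48082314]
knob [527.36683066 -20.71261619  34.        ]
corner-+ [541.25124255 147.19670664  38.        ]
corner++? [589.27813092 -59.05825326  38.        ]
c [405.77174505 113.86460168  38.        ]
(70, 105) [536.87338836 148.06020943]
(70, -105) [584.13504395 -56.55243903]
(-70, 105) [400.46495605 116.55243903]
```

View pics/w3.png

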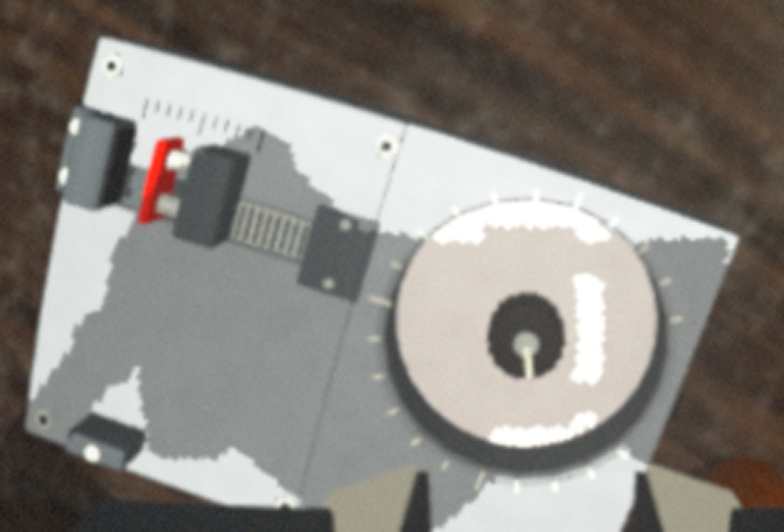

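```bash
python3 - <<'E'
from h import *
c=capture("wrist")
for n,uv,z in (("knob",(526,341),34),("++",(100,37),38),("+-",(738,238),38),("-+",(25,430),38),("ptr",(530,378),34)): print(n,wray(c,np.array(uv)/2.8+[90,80],z))
go((520,-20,60),-58)
E
```

```text
knob [522.17286235 -19.28896106  34.        ]
++ [537.04161709 147.30448146  38.        ]
+- [585.05831216 -56.22013555  38.        ]
-+ [401.76718925 115.62319308  38.        ]
ptr [512.53805822 -26.77548472  34.        ]
t 3.45 pos [519.3 -21.9 121.8] A -58.0 F [-0.1  0.1  0.4] M [-0.05 -0.01 -0.03] w 38.4 q [-0.19  0.41  1.65 -0.    1.08  0.82]
shift [ 2.06  0.05 -0.04] turn -0.0
```

Both views now agree within about 1 mm, with the knob at (520.5, -20). I descend into the well.

Emit:
send_rows(series="-0.15 1 0.06 -0.04 0;-0.15 2 0.06 -0.04 0;-0.15 2.6 0.06 -0.04 0;-0.15 3.2 0.06 -0.04 0;-0.15 3.6 0.06 -0.04 0;-0.15 3.6 0.06 -0.04 0;-0.15 3.6 0.06 -0.04 0")

```text
time: 4.32
tool_pos: [520.3, -19.8, 13.4]
tcp_rot: [0.753, 1.57, -0.259]
contact_force: [0.1, -0.5, 0.3]
grip_width: 38.9
```

```bash
python3 - <<'E'
from h import *
c=capture("wrist"); save(c,"w4.png",s=1.4)
go((520.5,-20,13),-58)
E
```

```text
t 4.38 pos [520.3 -19.8  13.6] A -58.0 F [-0.3 -0.3  0.8] M [0.   0.02 0.05] w 39.0 q [-0.19  0.56  1.76 -0.    0.82  0.83]
shift [0.02 0.   0.01] turn 0.0
```

View pics/w4.png

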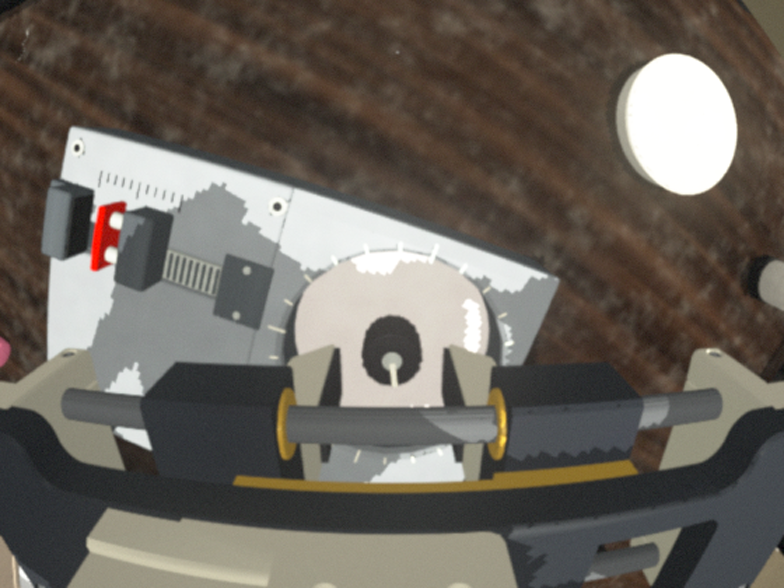

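The knob at (392,355) sits between the fingers at (320,365) and (465,365), well centred. I close on it.

Emit:
send_rows(series="-0.6 0 0 0 0;-0.8 0 0 0 0;-0.8 0 0 0 0;-0.8 0 0 0 0;-0.8 0 0 0 0")

```text
time: 5.0
tool_pos: [519.7, -19.7, 12.8]
tcp_rot: [-0.9, 1.571, -1.912]
contact_force: [-0.1, -0.1, 0.6]
grip_width: 9.1
```

```bash
python3 - <<'E'
from h import *
go((520.5,-20,13),-58)
E
```

```text
t 5.0 pos [519.7 -19.7  12.8] A -58.0 F [-0.1 -0.1  0.6] M [-0.02 -0.02 -0.01] w 9.1 q [-0.19  0.56  1.76 -0.    0.82  0.83]
shift [-0.01  0.02  0.02] turn 0.0
```

```bash
python3 - <<'E'
from h import *
c=capture("wrist"); save(c,"w5.png",s=1.4)
c=capture("scene"); save(c,"s5.png",crop=(220,170,400,300),s=4.4)
E
```

```text
(no output)
```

View pics/w5.png

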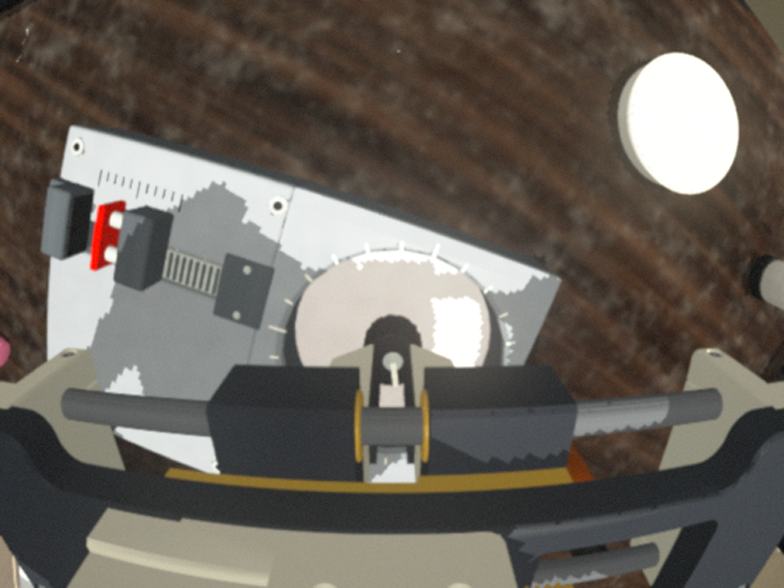

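View pics/s5.png

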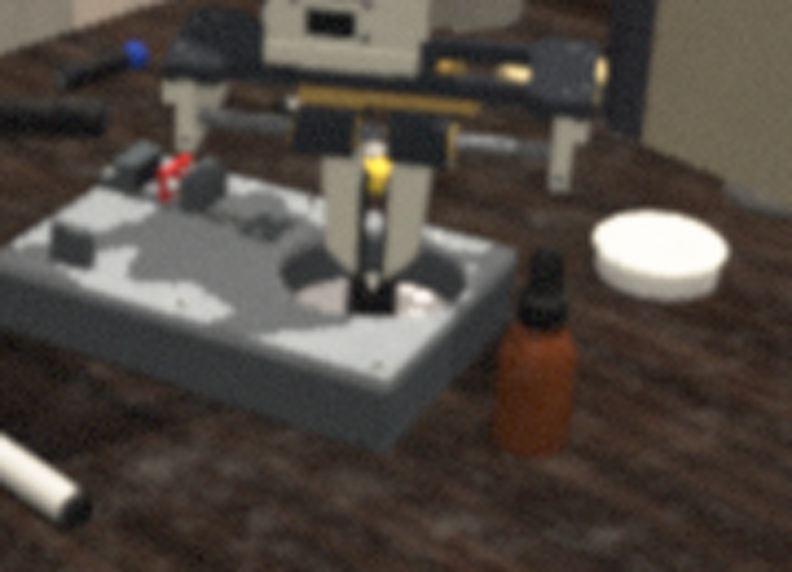

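```bash
cat >> h.py <<'E'
def wproj(c,X):
    p=np.array(c["R"])@np.array(X,float)+c["t"]; r=np.hypot(p[0],p[1]); th=np.arctan2(r,p[2]); K=c["mtx"]
    return np.array([K[0,2]+K[0,0]*th*p[0]/r,K[1,2]+K[1,1]*th*p[1]/r])
E
python3 - <<'E'
from h import *
c=capture("wrist"); s=capture("scene")
o=get_obs(); p=o["tool_pos"]
for n,X in (("tcp",p),("tcp+20",p+[0,0,20]),("tcp+40",p+[0,0,40]),("knob34",(520.5,-20,34)),("knob8",(520.5,-20,8))):
    print(n,"wrist(x1.4)",wproj(c,X)*1.4,"scenecrop",(proj(s,X)-[220,170])*4.4)
save(c,"w6.png",crop=(200,200,360,320),s=4.9)
print(np.round(cut_out(s,"knob_top")[0]["pixels"].nonzero(),0).min(1) if cut_out(s,"knob_top") else None)
E
```

```text
tcp wrist(x1.4) [390.60415189 343.51811049] scenecrop [363.019771   317.72664477]
tcp+20 wrist(x1.4) [390.59899309 363.03592938] scenecrop [365.05170164 280.93862623]
tcp+40 wrist(x1.4) [390.59364859 386.77984946] scenecrop [367.12210709 243.45402296]
knob34 wrist(x1.4) [392.19272968 363.25585355] scenecrop [366.65821574 278.33008848]
knob8 wrist(x1.4) [392.01313805 338.36945894] scenecrop [364.00413717 326.0630684 ]
[202 217]
```

View pics/w6.png

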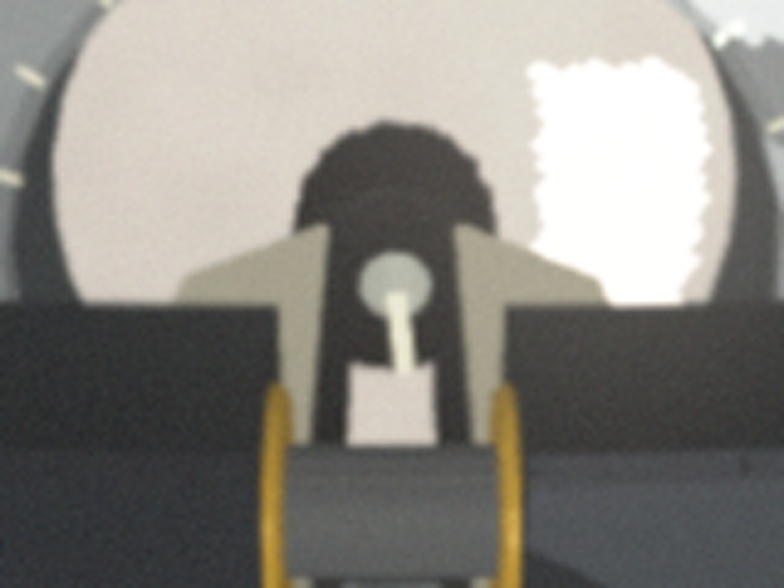

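Emit:
send_rows(series="-1 0 0 0 0;-1 0 0 0 0;-1 0 0 0 0")

```text
time: 5.68
tool_pos: [519.8, -19.7, 12.8]
tcp_rot: [-0.108, 1.571, -1.12]
contact_force: [0.7, 0.4, 0.7]
grip_width: 0.3
```

```bash
python3 - <<'E'
from h import *
go((520.5,-20,13),-58)
c=capture("wrist"); save(c,"w7.png",crop=(200,200,360,320),s=4.9)
c=capture("scene"); save(c,"s7.png",crop=(270,200,350,260),s=9.5)
E
```

```text
t 5.67 pos [519.8 -19.7  12.8] A -58.0 F [0.7 0.4 0.7] M [ 0.03 -0.05  0.01] w 0.3 q [-0.19  0.56  1.76 -0.    0.82  0.83]
shift [-0.01  0.02  0.02] turn 0.0
```

View pics/w7.png

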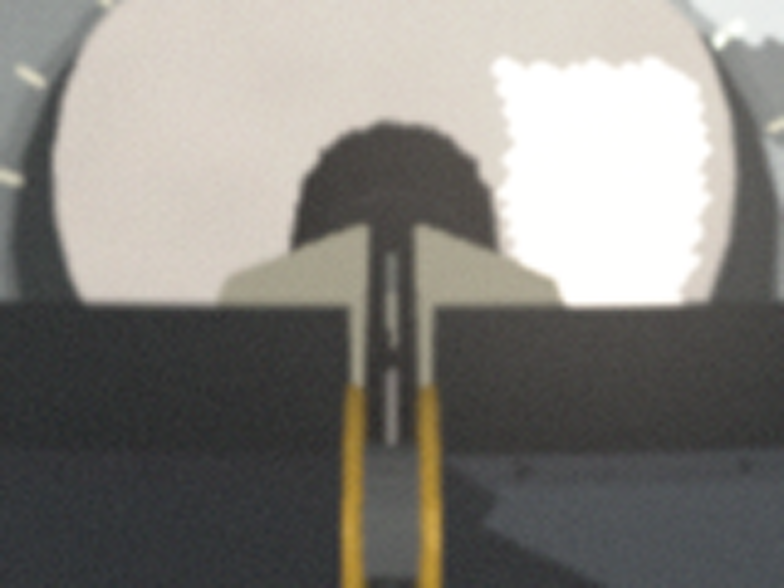

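View pics/s7.png

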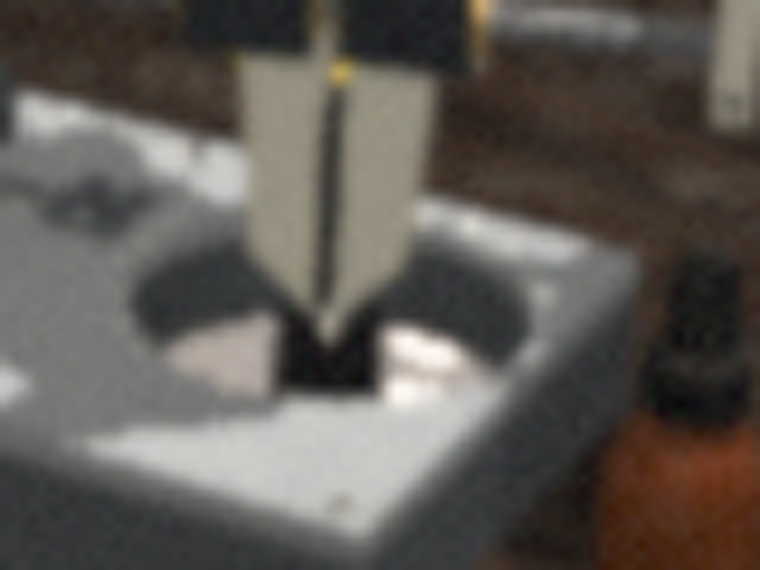

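The fingers shut without the knob between them, so I raise them and check the tip against the calibration.

Emit:
send_rows(series="-1 -1 0 0 0;-1 -1.5 0 0 0;-1 -1.5 0 0 0")

```text
time: 6.15
tool_pos: [520.6, -19.8, 58.8]
tcp_rot: [0.799, 1.568, -0.213]
contact_force: [0.4, 0.6, -0.8]
grip_width: 0.3
```

```bash
python3 - <<'E'
from h import *
c=capture("wrist"); s=capture("scene"); t=capture("top")
go((520.5,-20,13),-58)
p=get_obs()["tool_pos"]
save(c,"w8.png",crop=(200,200,360,320),s=4.9)
save(s,"s8.png",crop=(270,190,350,250),s=9.5)
for n,X in (("tcp",p),("knob34",(520.5,-20,34))):
    print(n,(wproj(c,X)-[200,200])*4.9,(proj(s,X)-[270,190])*9.5, proj(t,X))
E
```

```text
t 6.3 pos [519.2 -19.6  57. ] A -58.0 F [-0.3  0.4 -0.4] M [-0.03 -0.02  0.  ] w 0.5 q [-0.19  0.49  1.72 -0.    0.93  0.83]
shift [1.47 0.03 0.04] turn 0.0
tcp [379.4577088  224.49942468] [316.45461484 318.84415271] [324.21446218 212.43067829]
knob34 [387.34407994 154.46486418] [316.64842035 410.93996377] [323.25087207 214.08383121]
```

View pics/w8.png

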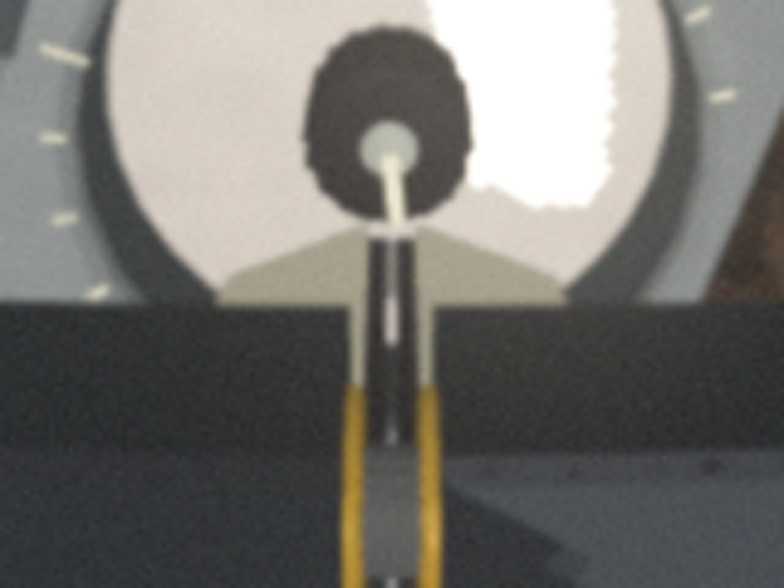

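View pics/s8.png

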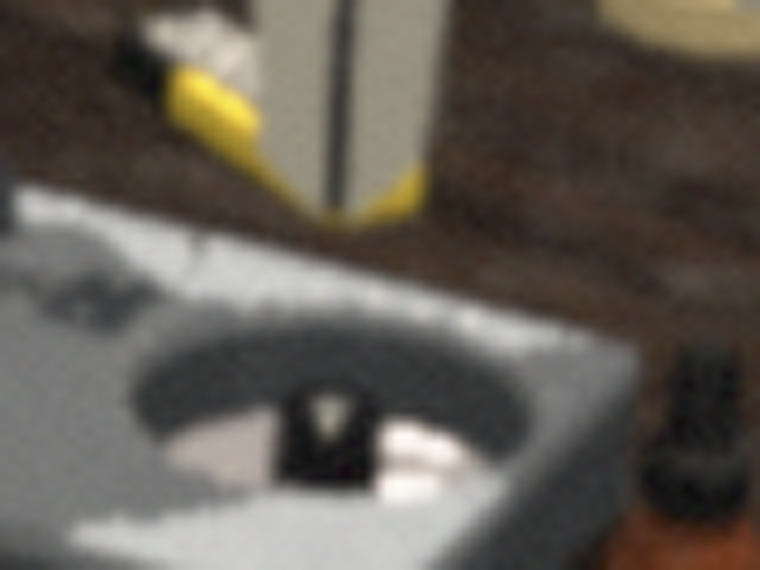

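```bash
python3 - <<'E'
from h import *
c=capture("wrist"); s=capture("scene"); t=capture("top")
p=get_obs()["tool_pos"]; print(p)
def wdir(c,uv):
    a=wray(c,uv,0); o=-np.array(c["R"]).T@c["t"]; d=a-o; return o,d/np.linalg.norm(d)
def sdir(c,uv):
    o=-np.array(c["R"]).T@c["t"]; d=onz(c,uv,0)-o; return o,d/np.linalg.norm(d)
rs=[wdir(c,np.array((390,228))/4.9+200), sdir(s,(306.3,212.6))]
A=np.vstack([np.eye(3)-np.outer(d,d) for o,d in rs]); B=np.hstack([(np.eye(3)-np.outer(d,d))@o for o,d in rs])
X=np.linalg.lstsq(A,B,rcond=None)[0]; print("tri",X,[np.linalg.norm((np.eye(3)-np.outer(d,d))@(X-o)) for o,d in rs])
print("camz",rs[0][0],rs[1][0])
save(t,"t8.png",crop=(290,180,370,240),s=9.5)
save(s,"s9.png",crop=(200,100,440,280),s=3.3)
E
```

```text
[519.27193441 -19.62772004  57.03561642]
tri [527.69273613 -16.78269586  78.48484829] [np.float64(1.7691776183442325), np.float64(1.7691776183442571)]
camz [587.18925453  22.62282096 242.9304582 ] [-102.03989679 -515.23498373  462.27653217]
```

View pics/s9.png

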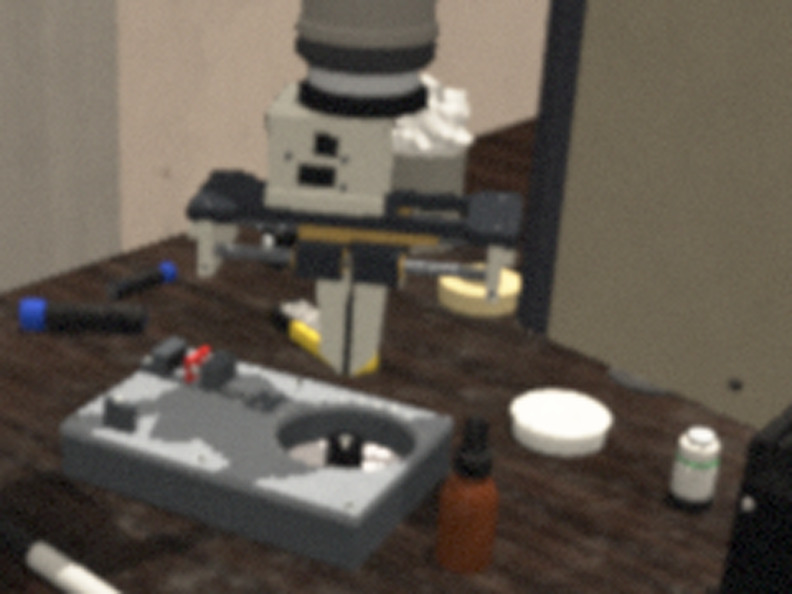

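```bash
python3 - <<'E'
from h import *
from scipy.optimize import least_squares
c=capture("wrist"); s=capture("scene")
o,R,a=st(); p=o["tool_pos"]
wu=np.array((390,228))/4.9+200; su=np.array([306.3,212.6])
for ed in (9.5,8,0):
    f=lambda v: np.r_[wproj(c,v+ed*R[:,1])-wu, proj(s,v-ed*R[:,1])-su]
    r=least_squares(f,p); print(ed,r.x, R.T@(r.x-p), r.fun)
E
```

```text
9.5 [521.62584829 -18.95490542  86.04440245] [-28.77124886   2.20017875   0.54002527] [ 0.62554623 -0.06548445 -2.39951001 -0.23665324]
8 [522.45054566 -18.42301608  84.85502276] [-27.58261043   3.18233145   0.52695659] [ 0.59342255 -0.06193109 -2.26605191 -0.22374087]
0 [526.845722   -15.58244816  78.51092642] [-21.24246376   8.41978581   0.45231287] [ 0.42095179 -0.04322717 -1.57049449 -0.15599344]
```

Allowing for the finger's width, the tips sit about 25–28 mm above the reported TCP. That explains why they closed above the knob. I go down again with the fingers slightly open, in small steps while watching the force.

Emit:
send_rows(series="-0.15 0 0.03 0.04 0;-0.15 0 0.03 0.04 0;-0.15 0.7 0.03 0.04 0;-0.15 1.4 0.03 0.04 0;-0.15 1.6 0.03 0.04 0;-0.15 1.7 0.03 0.04 0;-0.15 1.8 0.03 0.04 0;-0.15 1.8 0.03 0.04 0")

```text
time: 7.55
tool_pos: [521.3, -20.3, 4.1]
tcp_rot: [0.687, 1.57, -0.325]
contact_force: [-0.5, 0.3, -0.1]
grip_width: 39.1
```

```bash
python3 - <<'E'
from h import *
go((520.5,-20,-10),-58)
s=capture("scene"); save(s,"s10.png",crop=(270,190,350,250),s=9.5)
E
```

```text
t 7.55 pos [521.3 -20.3   4.1] A -58.0 F [-0.5  0.3 -0.1] M [0.   0.01 0.03] w 39.1 q [-0.19  0.58  1.76 -0.    0.8   0.83]
shift [ 0.47 -0.02 -0.02] turn 0.0
```

View pics/s10.png

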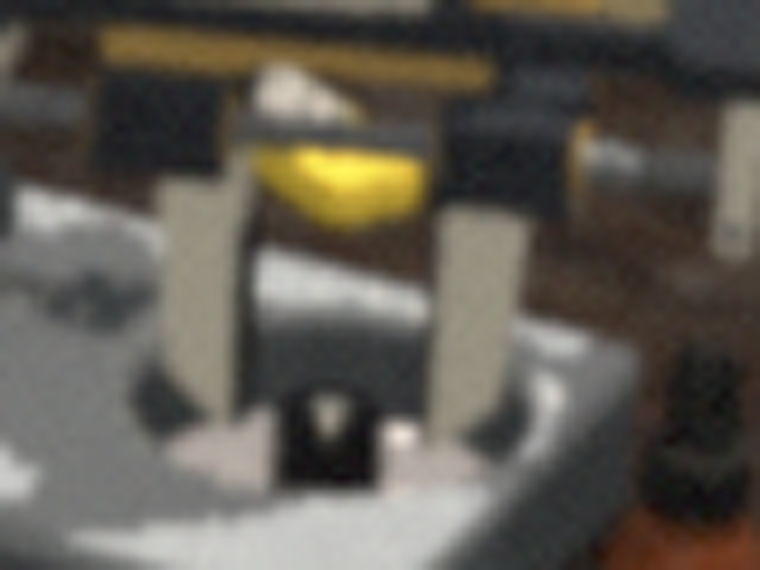

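Reported z is 4, below the well floor, with no contact, which confirms the tip offset. The tips at y≈425 in the crop are only just below the knob's top. I go lower.

Emit:
send_rows(series="-0.15 0.15 0 0 0;-0.15 0.3 0 0 0;-0.15 0.4 0 0 0;-0.15 0.45 0 0 0;-0.15 0.45 0 0 0")

```text
time: 8.22
tool_pos: [521.1, -20.2, -9.9]
tcp_rot: [-2.008, 1.571, -3.019]
contact_force: [-0.4, 1.3, 0.3]
grip_width: 39.0
```

```bash
python3 - <<'E'
from h import *
go((520.5,-20,-10),-58)
s=capture("scene"); save(s,"s11.png",crop=(270,190,350,250),s=9.5)
E
```

```text
t 8.22 pos [521.1 -20.2  -9.9] A -58.0 F [-0.4  1.3  0.3] M [0.03 0.01 0.03] w 39.0 q [-0.19  0.6   1.77 -0.    0.77  0.83]
shift [ 0.   -0.01 -0.02] turn 0.0
```

View pics/s11.png

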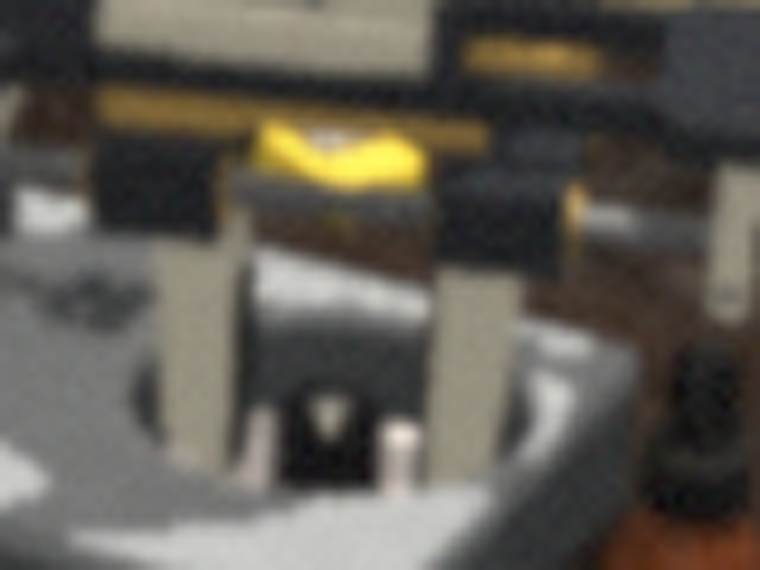

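Emit:
send_rows(series="-0.6 0 0 0 0;-0.9 0 0 0 0;-0.9 0 0 0 0;-0.9 0 0 0 0")

```text
time: 8.78
tool_pos: [520.8, -19.6, -9.6]
tcp_rot: [-2.945, 1.57, 2.326]
contact_force: [-0.9, 5.2, 3.3]
grip_width: 23.1
```

```bash
python3 - <<'E'
from h import *
go((520.5,-20,-10),42)
E
```

```text
t 8.78 pos [520.8 -19.6  -9.6] A -58.0 F [-0.9  5.2  3.3] M [ 0.93  0.32 -0.01] w 23.1 q [-0.19  0.6   1.77  0.    0.77  0.83]
shift [ 0.01 -0.01  0.01] turn 16.0
```

The knob is gripped (23 mm). I turn it counter-clockwise to open.

Emit:
send_rows(series="-0.9 0 0 0 -1;-0.9 0 0 0 -2;-0.9 0 0 0 -4;-0.9 0 0 0 -6;-0.9 0 0 0 -8;-0.9 0 0 0 -10;-0.9 0 0 0 -12;-0.9 0 0 0 -12")

```text
time: 9.78
tool_pos: [520.8, -19.6, -9.6]
tcp_rot: [2.364, 1.57, 2.402]
contact_force: [-1.5, 4.6, 3.5]
grip_width: 23.0
```

```bash
python3 - <<'E'
from h import *
go((520.5,-20,-10))
s=capture("scene"); save(s,"s12.png",crop=(200,130,380,265),s=4.4)
E
```

```text
t 9.78 pos [520.8 -19.6  -9.6] A 2.1 F [-1.5  4.6  3.5] M [0.85 0.2  0.06] w 23.0 q [-0.19  0.6   1.77  0.    0.77 -0.22]
shift [ 0.01 -0.01 -0.01] turn 0
```

View pics/s12.png

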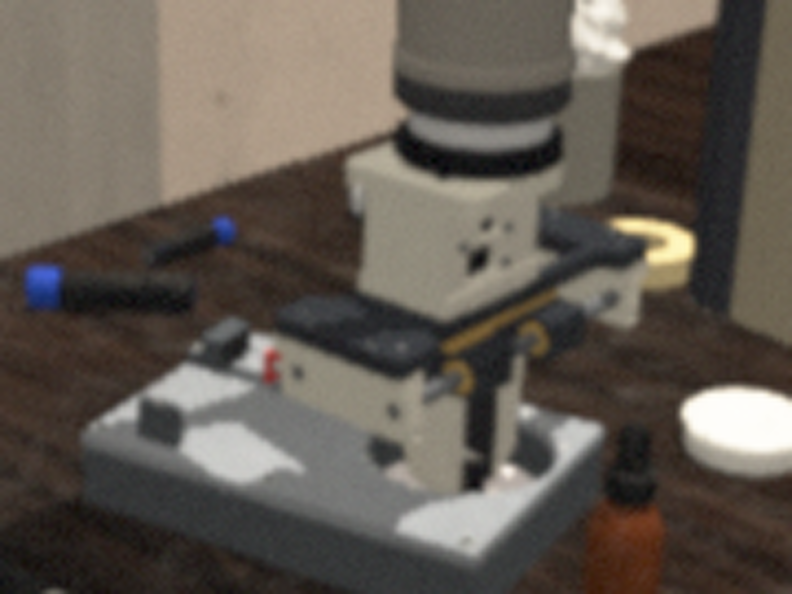

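The red pad at (270,365) has moved clearly away from the fixed jaw at (225,340), and the bottle is standing. I keep turning.

Emit:
send_rows(series="-0.9 0 0 0 -2;-0.9 0 0 0 -4;-0.9 0 0 0 -6;-0.9 0 0 0 -8;-0.9 0 0 0 -8")

```text
time: 10.45
tool_pos: [520.8, -19.6, -9.6]
tcp_rot: [1.638, 1.57, 2.373]
contact_force: [-1.5, 6.0, 3.6]
grip_width: 23.2
```

```bash
python3 - <<'E'
from h import *
go((520.5,-20,-10))
s=capture("scene"); save(s,"s13.png",crop=(200,130,380,265),s=4.4)
c=capture("wrist"); save(c,"w13.png",s=1.4)
E
```

```text
t 10.45 pos [520.8 -19.6  -9.6] A 42.1 F [-1.5  6.   3.6] M [0.93 0.2  0.13] w 23.2 q [-0.19  0.6   1.77  0.    0.77 -0.92]
shift [ 0.01 -0.   -0.02] turn 0
```

View pics/s13.png

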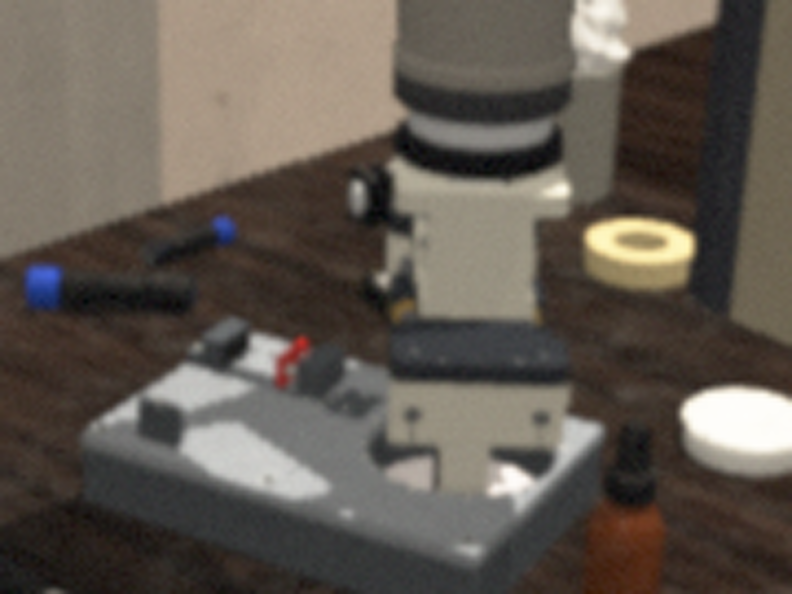

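View pics/w13.png

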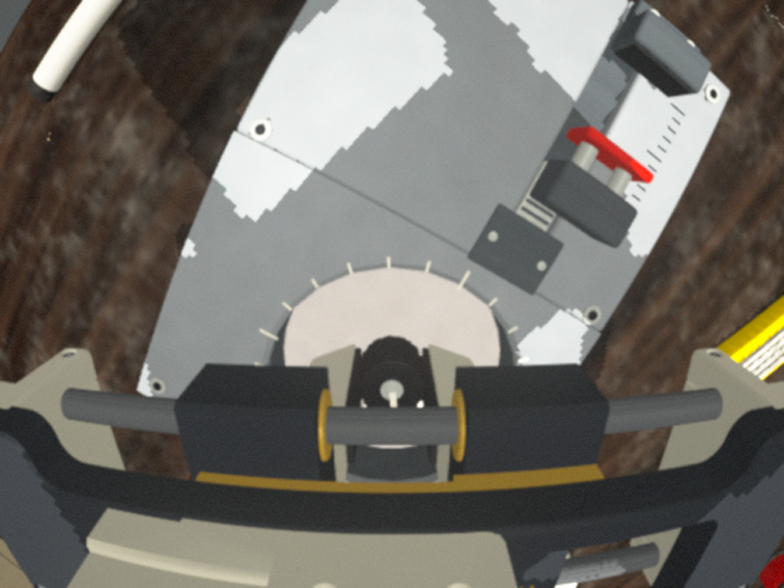

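```bash
cat >> h.py <<'E'
TH=.227; C0=np.array([492.6,29.8])
RC=np.array([[np.cos(TH),-np.sin(TH)],[np.sin(TH),np.cos(TH)]])
def toC(X): return RC.T@(np.array(X)[:2]-C0)
def frC(v): return RC@np.array(v,float)+C0
E
python3 - <<'E'
from h import *
c=capture("wrist"); save(c,"w14.png",crop=(370,0,560,142),s=4.1)
for n,uv,z in (("pad a",(577,128),55),("pad b",(654,176),55),("jaw corner ++",(730,93),38)): print(n,toC(wray(c,np.array(uv)/1.4,z)))
print([toC(x["point"]) for x in place_of(c,"pad_face")[:1]])
E
```

```text
pad a [18.5132769  48.94428944]
pad b [47.20055427 51.78746943]
jaw corner ++ [ 70.25886691 104.4639106 ]
[array([32.92219568, 50.9990101 ])]
```

View pics/w14.png

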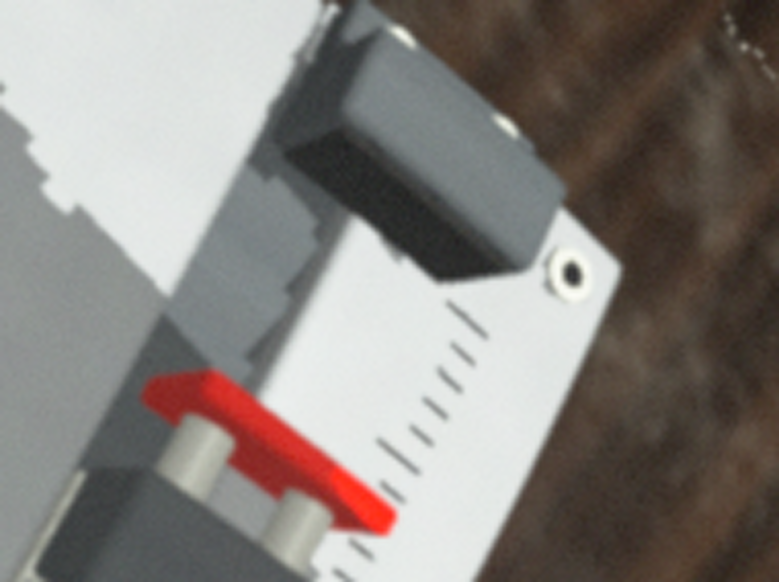

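The opening is about 31.5 mm (θ≈0.85). For more room I regrip and turn another 25°.

Emit:
send_rows(series="-0.2 0 0 0 0;-0.2 0 0 0 0;-0.2 0 0 0 2;-0.2 0 0 0 4;-0.2 0 0 0 5;-0.2 0 0 0 5;-0.9 0 0 0 5;-0.9 0 0 0 5")

```text
time: 11.65
tool_pos: [521.0, -20.4, -9.7]
tcp_rot: [-2.565, 1.57, -2.267]
contact_force: [0.4, -0.1, 0.4]
grip_width: 22.9
```

Emit:
send_rows(series="-0.9 0 0 0 0;-0.9 0 0 0 0;-0.9 0 0 0 -1;-0.9 0 0 0 -3;-0.9 0 0 0 -5;-0.9 0 0 0 -5;-0.9 0 0 0 -5")

```text
time: 12.52
tool_pos: [521.3, -20.2, -9.7]
tcp_rot: [-0.928, 1.57, -0.198]
contact_force: [1.0, -0.4, -0.8]
grip_width: 23.1
```

```bash
python3 - <<'E'
from h import *
go((520.5,-20,-10))
c=capture("wrist"); save(c,"w15.png",crop=(220,0,560,255),s=2.3)
print([toC(x["point"]) for x in place_of(c,"pad_face")[:1]],[toC(x["point"]) for x in place_of(c,"fixed_jaw_face")[:1]])
E
```

```text
t 12.53 pos [521.3 -20.2  -9.7] A 41.8 F [ 1.  -0.4 -0.8] M [ 0.06 -0.26  0.07] w 23.1 q [-0.19  0.6   1.77 -0.    0.77 -0.92]
shift [ 0.01  0.02 -0.02] turn 0
[array([34.37576546, 48.40533802])] [array([31.81898895, 81.32528477])]
```

View pics/w15.png

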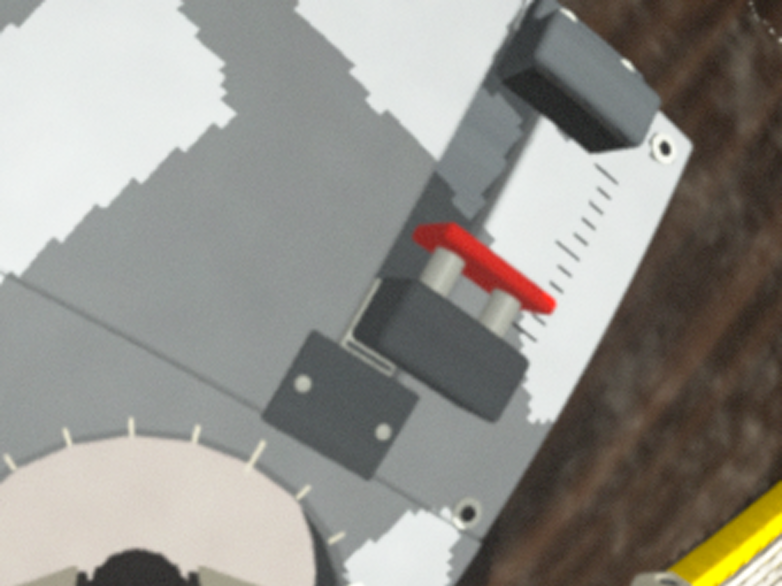

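The opening is now about 35 mm, by the network's readings. I release, lift clear and go over the torch.

Emit:
send_rows(series="-0.2 0 0 0 0;-0.2 0 0 0 0;-0.2 -1 0 0 0;-0.2 -2.5 0 0 0;0.3 -4 0 0 0;0.3 -4 0 0 0")

```text
time: 13.42
tool_pos: [523.4, -20.6, 113.8]
tcp_rot: [-0.931, 1.563, -0.198]
contact_force: [0.1, -0.6, -0.4]
grip_width: 52.2
```

```bash
python3 - <<'E'
from h import *
go((560,280.5,105),41)
E
```

```text
t 13.43 pos [523.4 -20.6 113.8] A 42.0 F [ 0.1 -0.6 -0.4] M [ 0.02 -0.15 -0.04] w 52.2 q [-0.19  0.42  1.66 -0.    1.06 -0.92]
shift [0.29 6.64 7.62] turn 0.2
```

Emit:
send_rows(series="0.3 0 6.64 7.62 0.2;0.3 0 6.64 7.62 0.2;0.3 0 6.64 7.62 0.2;0.3 0 6.64 7.62 0.2;0.3 0 6.64 7.62 0.2;0.3 0 6.64 7.62 0.2;0.3 0 6.64 7.62 0.2;0.3 0 6.64 7.62 0.2")

```text
time: 14.42
tool_pos: [557.5, 279.3, 109.9]
tcp_rot: [3.057, 1.57, -2.512]
contact_force: [-0.2, -1.0, -0.1]
grip_width: 59.7
```

```bash
python3 - <<'E'
from h import *
c=capture("wrist"); save(c,"w16.png",s=1.4)
go((560,280.5,40),41)
for th in("torch_center","torch_lens"): print(th,[(np.round(x["point"],1),round(x["score"],2)) for x in place_of(c,th)[:3]])
m=cut_out(c,"torch")
for x in m[:2]:
    ys,xs=np.nonzero(x["pixels"]); w=np.array([wray(c,(u,v),14)[:2] for u,v in zip(xs,ys)]); print(x["score"],cv2.minAreaRect(w.astype(np.float32)))
E
```

```text
t 14.47 pos [557.7 279.3 110.1] A 40.9 F [ 0.5  0.1 -0.9] M [ 0.02 -0.17 -0.01] w 59.8 q [ 0.34  0.6   1.36 -0.    1.19 -0.37]
shift [ 2.34 -0.02  0.08] turn -0.02
torch_center [(array([559.4, 276.9,  10.2]), 0.72), (array([652.5, 308.7,  10. ]), 0.59), (array([370.1, 214.5,   7.4]), 0.59)]
torch_lens [(array([617.8, 313.7,   5.3]), 0.85), (array([373. , 251.9,  12. ]), 0.81), (array([591.6, 247.8,  10.3]), 0.66)]
0.74 ((648.865478515625, 313.0227355957031), (16.243244171142578, 70.84835815429688), 88.28764343261719)
0.65 ((375.2430419921875, 215.4739990234375), (21.22249412536621, 80.08441925048828), 1.9977812767028809)
```

View pics/w16.png

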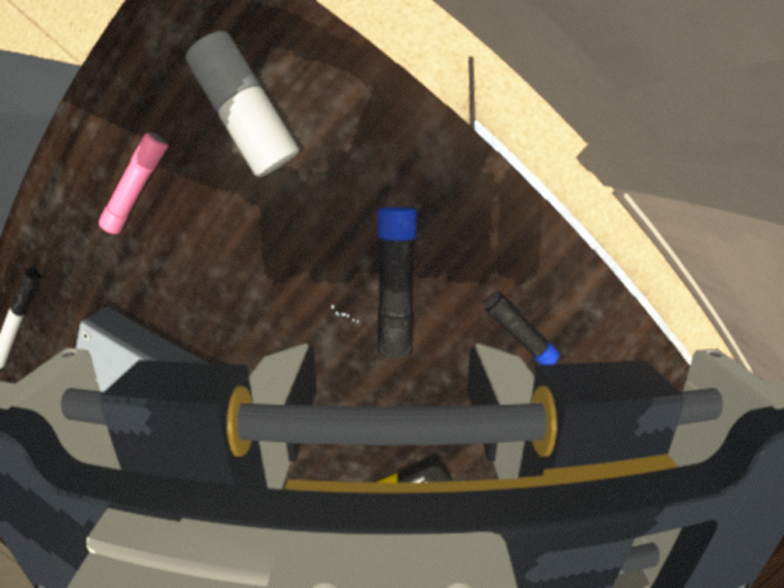

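Wrist view: the torch lies between the open fingers, aligned with them, with its blue tail at (398,222) and lens end at (395,352). The small torch at (520,328) stays outside the fingers.

```bash
python3 - <<'E'
from h import *
c=capture("wrist")
a=wray(c,np.array((398,208))/1.4,14);b=wray(c,np.array((395,355))/1.4,14); print(a,b,(a+b)/2,np.linalg.norm(a-b),np.degrees(np.arctan2(b[1]-a[1],b[0]-a[0])))
X=(a+b)/2
go((X[0],X[1],-20),41)
E
```

```text
[530.24000182 319.2451399   14.        ] [594.02163678 243.16059075  14.        ] [562.1308193  281.20286532  14.        ] 99.28220171654999 -50.02691506259656
t 14.68 pos [557.9 280.  110.5] A 40.9 F [-1.2  0.9  0.3] M [ 0.03 -0.19  0.01] w 59.8 q [ 0.34  0.6   1.36 -0.    1.19 -0.37]
shift [ 4.35 -0.06  0.13] turn -0.01
```

Emit:
send_rows(series="0.3 1.5 0 0.08 0.15;0.3 2.8 0 0.08 0.15;0.3 3.4 0 0.08 0.15;0.3 3.7 0 0.08 0.15;0.3 3.9 0 0.08 0.15;0.3 4 0 0.08 0.15;0.3 4 0 0.08 0.15")

```text
time: 15.55
tool_pos: [559.8, 282.5, -9.1]
tcp_rot: [-0.44, 1.57, 0.263]
contact_force: [0.4, 0.3, -0.2]
grip_width: 59.9
```

```bash
python3 - <<'E'
from h import *
go((561.5,281,-22),40)
s=capture("scene"); save(s,"s17.png",crop=(170,150,290,240),s=6.5)
c=capture("wrist"); save(c,"w17.png",crop=(140,100,420,310),s=2.8)
E
```

```text
t 15.55 pos [559.8 282.5  -9.1] A 40.3 F [ 0.4  0.3 -0.2] M [ 0.05 -0.15 -0.01] w 59.9 q [ 0.35  0.74  1.46 -0.    0.94 -0.36]
shift [ 0.43 -0.07  0.01] turn 0.05
```

View pics/s17.png

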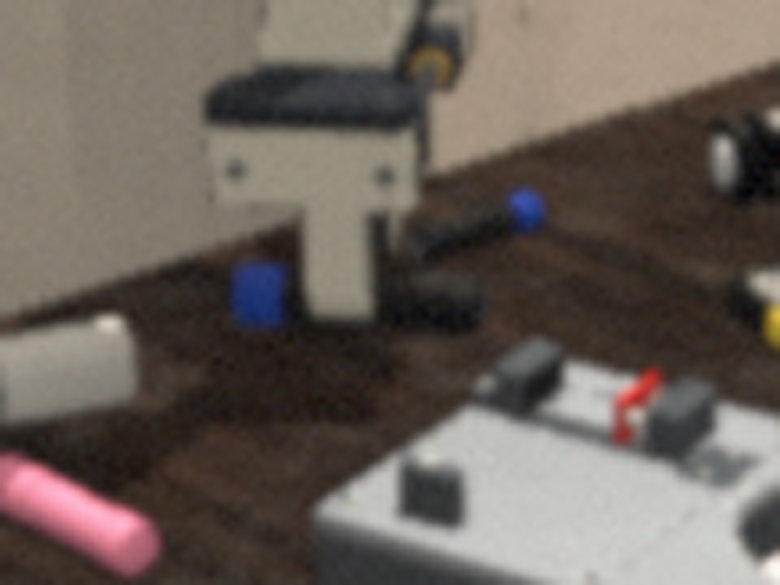

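View pics/w17.png

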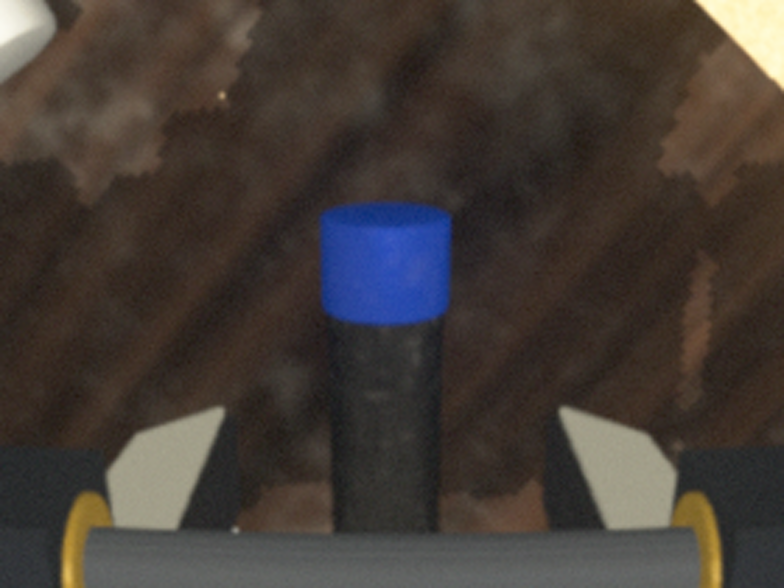

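```bash
python3 - <<'E'
from h import *
s=capture("scene"); o,R,a=st()
for off in (30,34,40):
    X=o["tool_pos"]-off*R[:,2]
    for z in (0,5,10,15,20): print(off,z,np.round(proj(s,[X[0],X[1],z]),1),end=" ")
    print()
E
```

```text
30 0 [221.7 204.9] 30 5 [221.6 203.1] 30 10 [221.6 201.3] 30 15 [221.5 199.5] 30 20 [221.4 197.7] 
34 0 [221.4 205.5] 34 5 [221.4 203.8] 34 10 [221.3 202. ] 34 15 [221.2 200.2] 34 20 [221.2 198.3] 
40 0 [221.  206.5] 40 5 [221.  204.7] 40 10 [220.9 202.9] 40 15 [220.8 201.1] 40 20 [220.8 199.3]
```

Emit:
send_rows(series="0.3 0.15 0 0 0;0.3 0.25 0 0 0;0.3 0.33 0 0 0;0.3 0.33 0 0 0")

```text
time: 16.2
tool_pos: [559.3, 282.3, -20.0]
tcp_rot: [2.933, 1.57, -2.647]
contact_force: [0.0, 0.9, 0.0]
grip_width: 59.3
```

```bash
python3 - <<'E'
from h import *
go((561.5,281,-22),40)
s=capture("scene"); save(s,"s18.png",crop=(190,170,250,215),s=13)
E
```

```text
t 16.2 pos [559.3 282.3 -20. ] A 40.3 F [0.  0.9 0. ] M [ 0.01 -0.16  0.02] w 59.3 q [ 0.35  0.75  1.46 -0.    0.93 -0.36]
shift [ 0.07 -0.08  0.03] turn 0.05
```

View pics/s18.png

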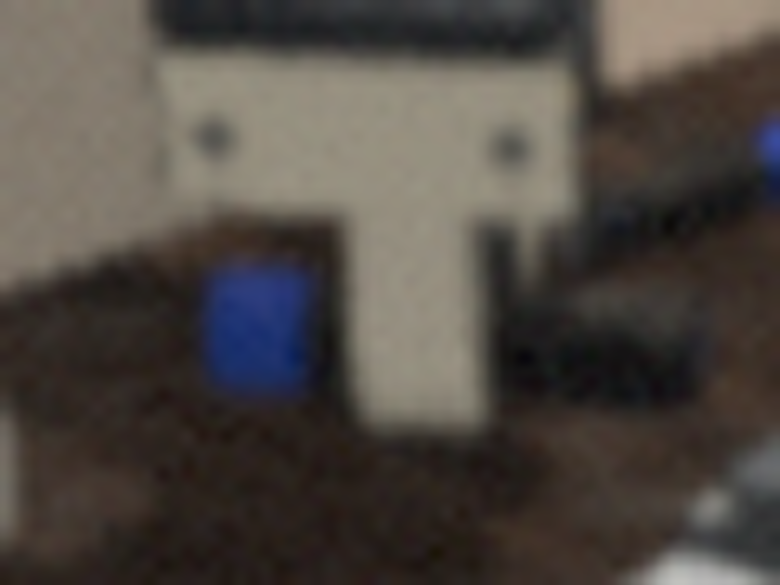

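The fingertips are about 6 mm above the desk on both sides of the barrel. I close.

Emit:
send_rows(series="-0.9 0 0 0 0;-0.9 0 0 0 0;-0.9 0 0 0 0;-0.9 0 0 0 0;-0.9 0 0 0 0")

```text
time: 16.88
tool_pos: [559.5, 282.4, -19.6]
tcp_rot: [-2.005, 1.571, -1.303]
contact_force: [-0.2, -0.4, 0.1]
grip_width: 21.2
```

```bash
python3 - <<'E'
from h import *
go((561.5,281,100),40)
E
```

```text
t 16.88 pos [559.5 282.4 -19.6] A 40.3 F [-0.2 -0.4  0.1] M [ 0.01 -0.12  0.01] w 21.2 q [ 0.35  0.75  1.46 -0.    0.93 -0.36]
shift [-3.99 -0.08  0.02] turn 0.05
```

Emit:
send_rows(series="-0.9 -1 0 0 0;-0.9 -2.5 0 0 0;-0.9 -4 0 0 0;-0.9 -4 0 0 0;-0.9 -4 0 0 0")

```text
time: 17.5
tool_pos: [558.9, 282.1, 99.6]
tcp_rot: [2.858, 1.569, -2.722]
contact_force: [0.9, 0.1, -2.0]
grip_width: 21.5
```

```bash
python3 - <<'E'
from h import *
go((*frC((-3,68.5)),100),103)
c=capture("wrist"); save(c,"w19.png",crop=(140,100,420,310),s=2.8)
E
```

```text
t 17.5 pos [558.9 282.1  99.6] A 40.3 F [ 0.9  0.1 -2. ] M [-0.01 -0.14 -0.02] w 21.5 q [ 0.35  0.61  1.36 -0.    1.17 -0.36]
shift [-0.01 -2.92 -6.16] turn -12.55
```

View pics/w19.png

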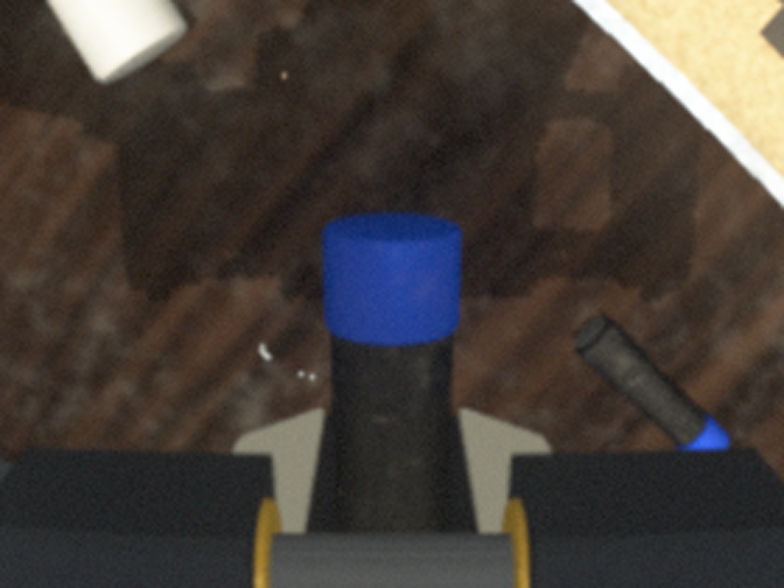

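```bash
python3 - <<'E'
from h import *
c=capture("wrist"); o,R,a=st()
z=o["tool_pos"][2]+31.6
for uv in ((392,228),):
    X=wray(c,np.array(uv)/2.8+[140,100],z); d=R.T@(X-o["tool_pos"]); print("tail in tool",d)
print("on desk est center in tool:", R.T@(np.array([561.,281,12])-[559.5,282.4,-19.6]))
E
```

```text
tail in tool [-31.5561248   45.82064437   1.10409081]
on desk est center in tool: [-31.60268259  -2.00505749   0.14211775]
```

The torch is held. Its tail lies 45.8 mm from the TCP along tool y, so its middle is about 3 mm toward the lens. I carry it over the clamp, turned by 62.7°.

```bash
python3 - <<'E'
from h import *
go((*frC((-2.0,68)),80),103.0)
E
```

```text
t 17.6 pos [558.4 282.   98.7] A 40.3 F [ 0.6  0.2 -0. ] M [ 0.09 -0.14 -0.03] w 21.2 q [ 0.35  0.61  1.36 -0.    1.17 -0.36]
shift [ 0.64 -2.95 -6.13] turn -12.55
```

Emit:
send_rows(series="-0.9 0 -2.95 -6.13 -12.55;-0.9 0 -2.95 -6.13 -12.55;-0.9 0 -2.95 -6.13 -12.55;-0.9 0 -2.95 -6.13 -12.55;-0.9 0 -2.95 -6.13 -12.55;-0.9 0 -2.95 -6.13 -12.55;-0.9 0.6 -2.95 -6.13 -12.55;-0.9 0.6 -2.95 -6.13 -12.55")

```text
time: 18.6
tool_pos: [474.6, 95.9, 80.5]
tcp_rot: [1.4, 1.566, -3.085]
contact_force: [-0.5, -0.8, -0.8]
grip_width: 21.5
```

```bash
python3 - <<'E'
from h import *
capture("wrist");capture("wrist")
go((*frC((-2.0,68)),80),103.0); print(toC(get_obs()["tool_pos"]))
c=capture("wrist"); save(c,"w20.png",s=1.4)
s=capture("scene"); save(s,"s20.png",crop=(200,130,340,235),s=5.6)
t=capture("top"); save(t,"t20.png",crop=(220,160,360,265),s=5.6)
E
```

```text
t 18.7 pos [475.9  96.   82. ] A 103.0 F [ 0.4  0.  -0.9] M [ 0.12 -0.15 -0.08] w 21.3 q [ 0.04  0.41  1.79 -0.    0.95 -1.76]
shift [ 0.07  0.02 -0.01] turn 0.0
[-1.34200816 68.21335989]
```

View pics/w20.png

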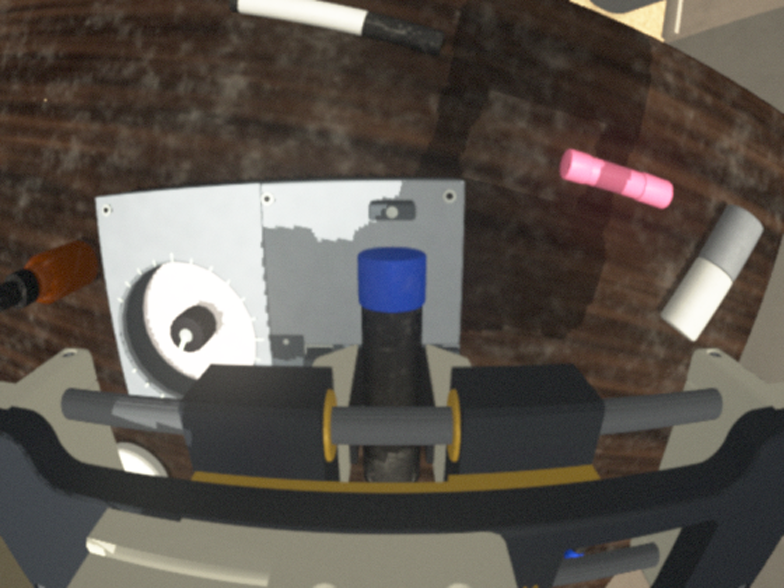

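View pics/s20.png

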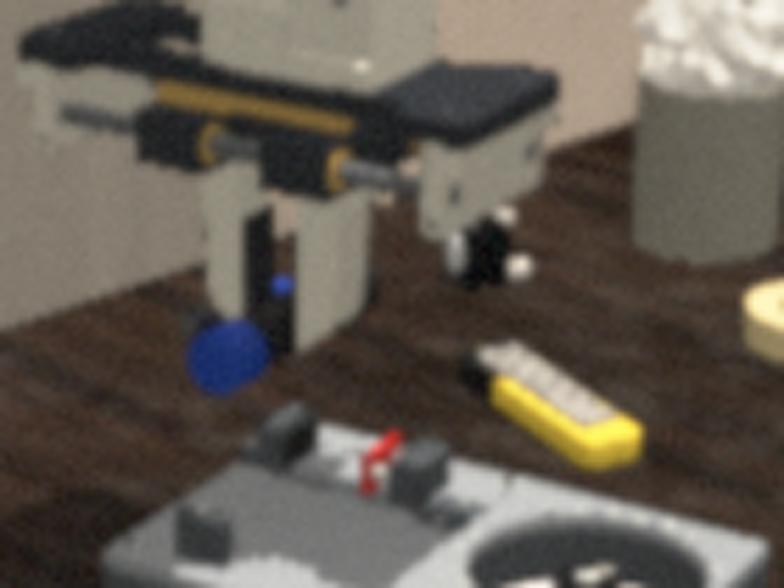

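View pics/t20.png

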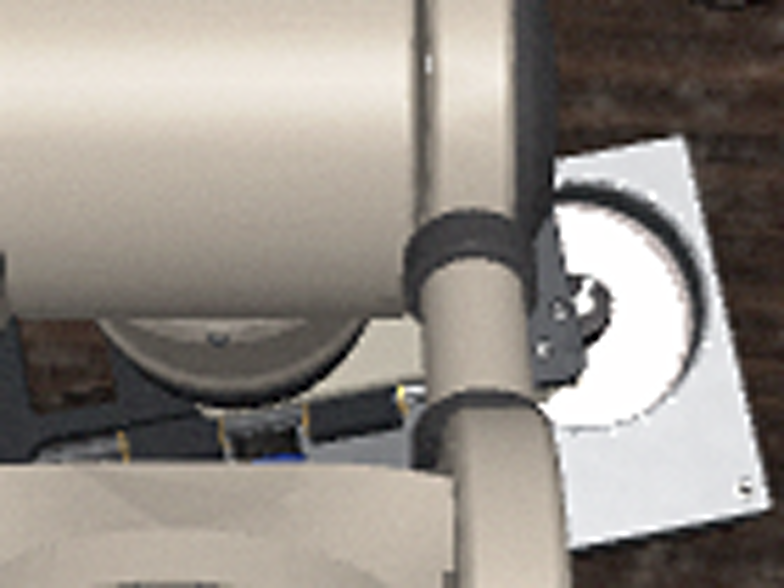

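The blue tail at (391,280) is in line with the tail stop at (391,210), and the bottle is standing. I lower the torch between the jaws to just above the deck.

Emit:
send_rows(series="-0.9 0.7 0 0 0;-0.9 1.2 0 0 0;-0.9 1.5 0 0 0;-0.9 1.75 0 0 0;-0.9 1.75 0 0 0")

```text
time: 19.48
tool_pos: [476.2, 96.0, 29.7]
tcp_rot: [1.591, 1.57, -2.894]
contact_force: [1.5, -0.5, -1.1]
grip_width: 21.1
```

```bash
python3 - <<'E'
from h import *
go((*frC((-2.0,68)),18.4),103.0); print(toC(get_obs()["tool_pos"]))
c=capture("wrist"); save(c,"w21.png",crop=(180,110,420,290),s=3.3)
s=capture("scene"); save(s,"s21.png",crop=(200,150,340,255),s=5.6)
E
```

```text
t 19.48 pos [476.2  96.   29.7] A 103.0 F [ 1.5 -0.5 -1.1] M [ 0.16 -0.13 -0.04] w 21.1 q [ 0.04  0.49  1.84 -0.    0.81 -1.76]
shift [ 0.38  0.03 -0.  ] turn 0.0
[-1.04993991 68.14181062]
```

View pics/w21.png

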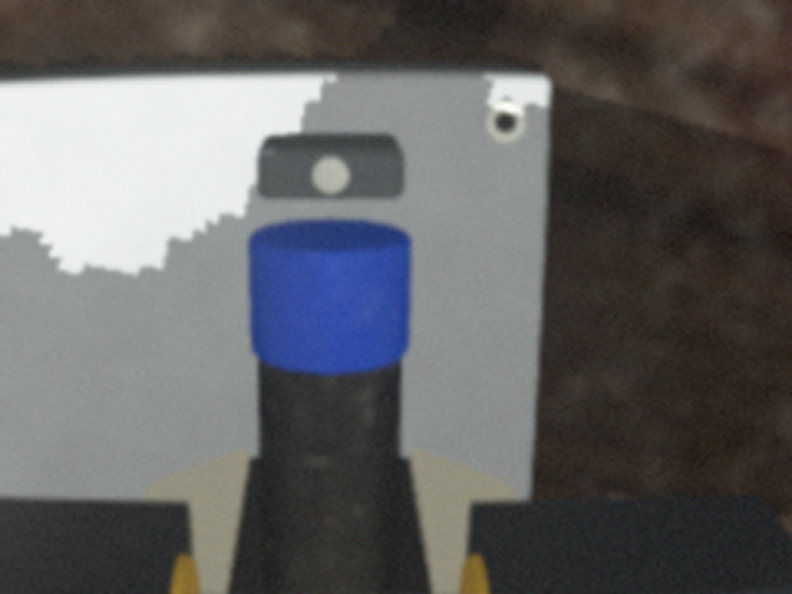

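View pics/s21.png

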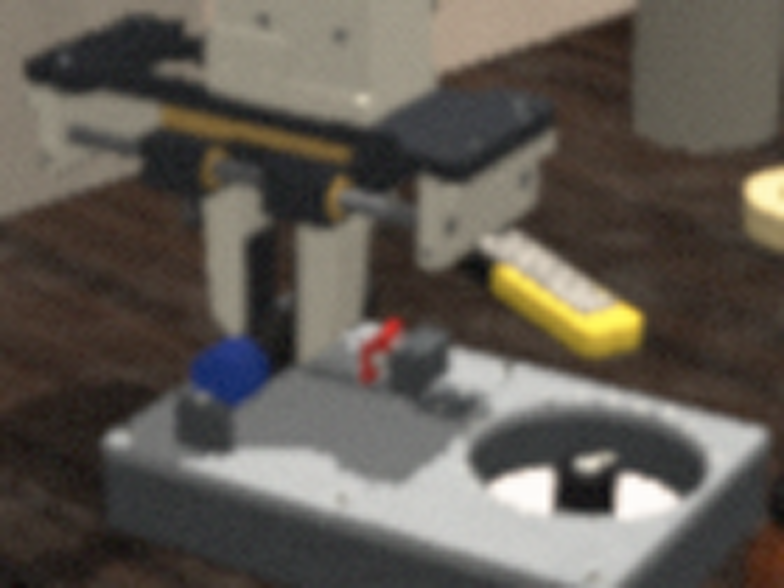

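```bash
python3 - <<'E'
from h import *
c=capture("wrist")
f=lambda u,v,z: toC(wray(c,np.array((u,v))/3.3+[180,110],z))
print("tail",f(330,237,61.3),"stop top edge",f(331,198,58),"corner -+",f(549,74,38))
E
```

```text
tail [-45.81878949  68.34363189] stop top edge [-51.07935116  68.49323477] corner -+ [-69.04567449 104.91916298]
```

The tail is about 5 mm short of the stop and in line with it. I lower it nearly to the deck and slide it toward the stop.

Emit:
send_rows(series="-0.9 0.15 0 0 0;-0.9 0.3 0 0 0;-0.9 0.34 0.05 0 0;-0.9 0.34 0.1 0 0;-0.9 0.34 0.13 0 0;-0.9 0.34 0.13 0 0")

```text
time: 20.38
tool_pos: [472.5, 95.1, 19.8]
tcp_rot: [-2.147, 1.571, -0.349]
contact_force: [-0.4, 0.2, -0.6]
grip_width: 20.8
```

```bash
python3 - <<'E'
from h import *
go((*frC((-2.0,68)),18.4),103.0); print(toC(get_obs()["tool_pos"]))
c=capture("wrist"); save(c,"w22.png",crop=(180,110,420,290),s=3.3)
s=capture("scene"); save(s,"s22.png",crop=(220,180,300,240),s=9.5)
E
```

```text
t 20.38 pos [472.5  95.1  19.8] A 103.0 F [-0.4  0.2 -0.6] M [ 0.11 -0.16  0.03] w 20.8 q [ 0.04  0.5   1.86 -0.    0.78 -1.76]
shift [ 0.05 -0.1  -0.  ] turn 0.0
[-4.86608    68.11414409]
```

View pics/w22.png

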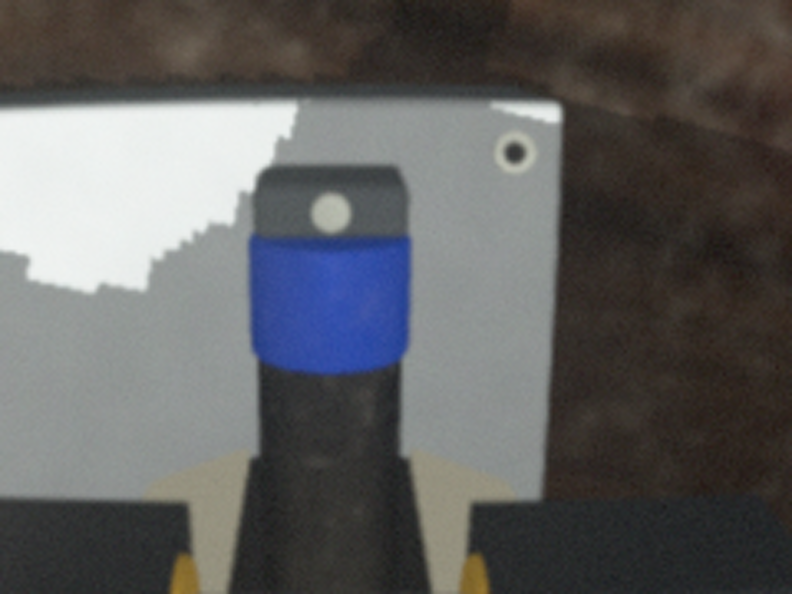

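View pics/s22.png

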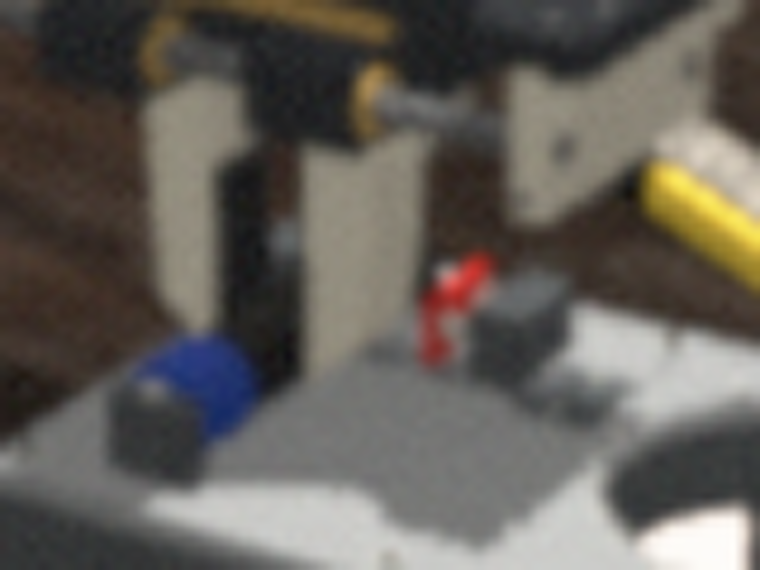

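The tail is almost touching the stop. I press it gently into contact, nudge it 1.5 mm toward the fixed jaw and settle it on the deck.

Emit:
send_rows(series="-0.9 0.03 0.02 0.02 0;-0.9 0.04 0.04 0.05 0;-0.9 0.045 0.06 0.05 0;-0.9 0.045 0.06 0.05 0")

```text
time: 20.98
tool_pos: [471.9, 96.2, 18.8]
tcp_rot: [-1.752, 1.568, 0.046]
contact_force: [4.8, 1.0, -1.0]
grip_width: 20.8
```

```bash
python3 - <<'E'
from h import *
go((*frC((-2.0,68)),18.4),103.0); print(toC(get_obs()["tool_pos"]), RC.T@get_obs()["contact_force"][:2])
c=capture("wrist"); f=lambda u,v,z: toC(wray(c,np.array((u,v))/3.3+[180,110],z))
save(c,"w23.png",crop=(180,110,420,290),s=3.3)
E
```

```text
t 20.98 pos [471.9  96.2  18.8] A 103.0 F [ 4.8  1.  -1. ] M [ 0.23 -1.05  0.06] w 20.8 q [ 0.04  0.5   1.87  0.    0.77 -1.76]
shift [ 0.01 -0.11 -0.05] turn 0.0
[-5.18173058 69.37590785] [ 4.85526257 -0.09894958]
```

View pics/w23.png

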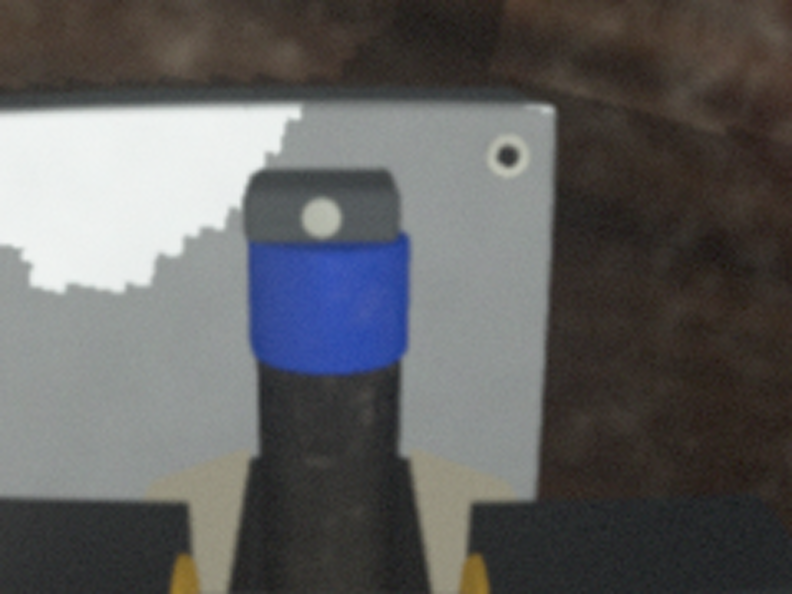

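The tail stop is in contact (4.8 N along x). I set the torch down, release it and rise.

Emit:
send_rows(series="-0.9 0.02 -0.02 0 0;-0.9 0.02 -0.03 0 0;-0.4 0.02 -0.03 0 0;-0.2 0.02 -0.03 0 0;-0.1 0.02 -0.03 0 0;-0.1 -1 -0.03 0 0;-0.1 -3 -0.03 0 0;-0.1 -3.5 -0.03 0 0")

```text
time: 22.02
tool_pos: [472.9, 96.5, 126.6]
tcp_rot: [-1.767, 1.566, 0.032]
contact_force: [-0.7, 0.2, -0.8]
grip_width: 41.2
```

```bash
python3 - <<'E'
from h import *
capture("scene")
go((520.8,-20,115),42)
c=capture("wrist"); save(c,"w24.png",s=1.4)
s=capture("scene"); save(s,"s24.png",crop=(220,180,300,240),s=9.5)
for th in("torch_center","torch_lens"): print(th,[(np.round(toC(x["point"]),1),np.round(x["point"],1),round(x["score"],2)) for x in place_of(s,th)[:2]])
E
```

```text
t 22.07 pos [473.   96.5 127. ] A 103.0 F [0.8 0.9 1. ] M [ 0.11 -0.16 -0.03] w 41.3 q [ 0.04  0.34  1.75 -0.    1.05 -1.76]
shift [ 0.41 -0.67 -4.14] turn 12.2
torch_center [(array([-1.4, 67.7]), array([476. ,  95.4,  51.3]), 0.65), (array([215.1, 242.3]), array([647.7, 314.3,   7.6]), 0.54)]
torch_lens [(array([-70.4, 241. ]), array([369.8, 248.8,  11. ]), 0.77)]
```

View pics/w24.png

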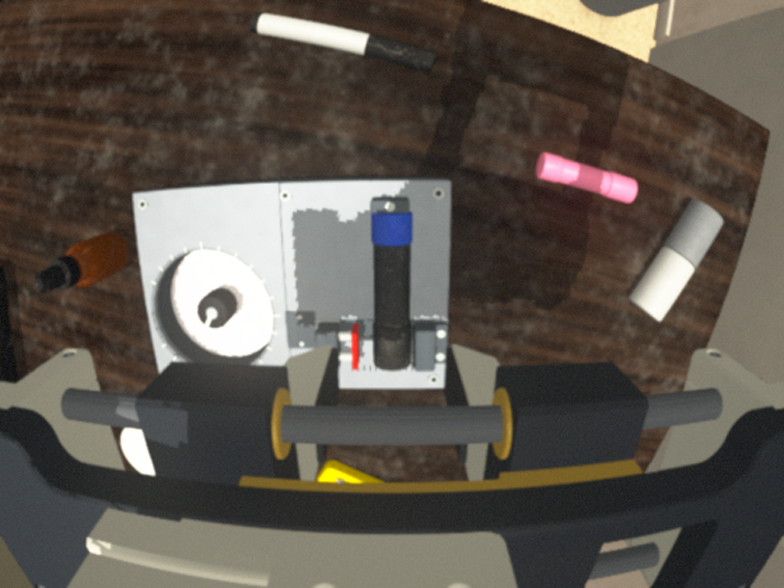

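View pics/s24.png

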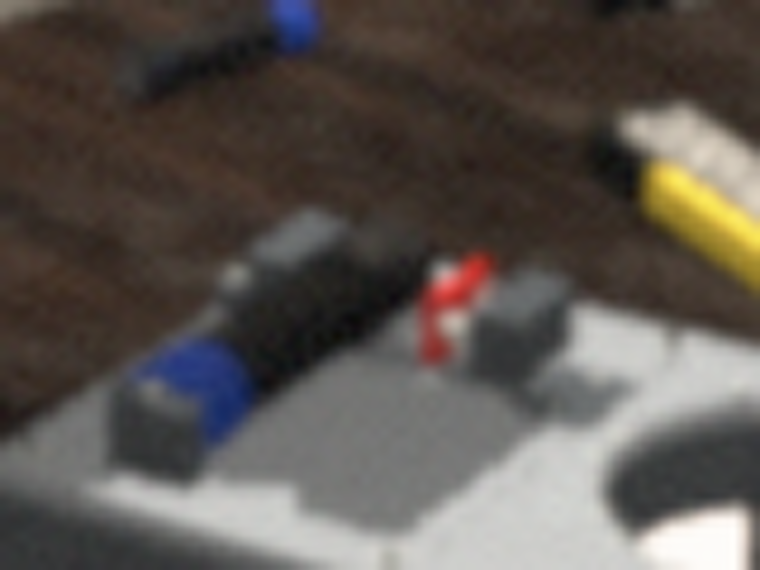

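The torch lies flat with its tail at the stop (391,210) and its head between the red pad (357,345) and the fixed jaw (430,345). The bottle is standing. I return to the knob at 42°.

Emit:
send_rows(series="-0.15 0 -0.67 -4.14 0;-0.15 0 -0.67 -4.14 2;-0.15 0 -0.67 -4.14 4;-0.15 0 -0.67 -4.14 6;-0.15 0 -0.67 -4.14 8;-0.15 0 -0.67 -4.14 10;-0.15 0 -0.67 -4.14 12.2;-0.15 0 -0.67 -4.14 12.2")

```text
time: 23.28
tool_pos: [518.1, -20.0, 121.9]
tcp_rot: [2.249, 1.568, 2.984]
contact_force: [-0.1, -0.2, 0.2]
grip_width: 39.2
```

```bash
python3 - <<'E'
from h import *
capture("scene")
c=capture("wrist"); save(c,"w25.png",s=1.4)
go((520.8,-20,-10),42)
c=capture("wrist"); f=place_of(c,"knob_top")[:1]; print([x["point"] for x in f],[toC(x["point"]) for x in place_of(c,"pad_face")[:1]])
E
```

```text
t 23.38 pos [518.4 -20.  122.4] A 42.2 F [0.3 0.4 0.5] M [-0.   -0.17 -0.06] w 39.0 q [-0.19  0.41  1.65 -0.    1.08 -0.92]
shift [ 4.41 -0.06  0.07] turn 0.05
[[519.2, -16.1, 33.7]] [array([32.13503816, 50.25713206])]
```

View pics/w25.png

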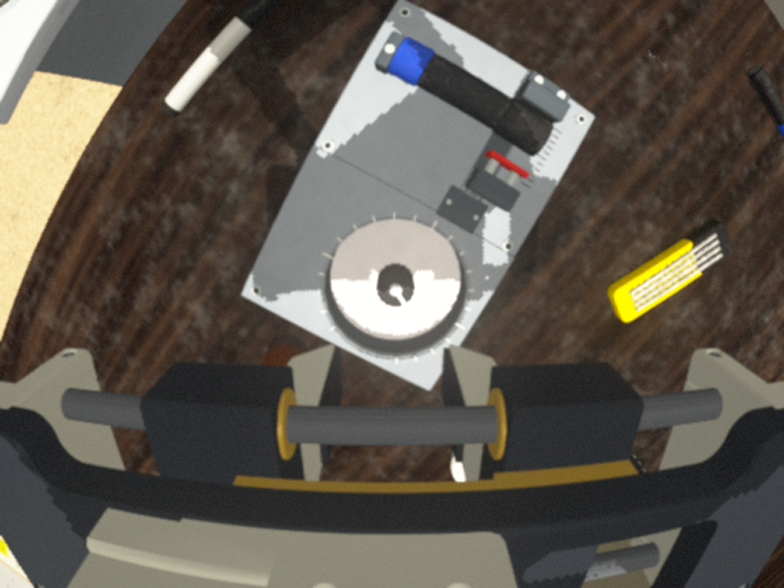

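Everything is in place. I descend with the fingers slightly open, then grip.

Emit:
send_rows(series="-0.15 1 -0.05 0.06 0;-0.15 2 -0.05 0.06 0;-0.15 3 -0.05 0.06 0;-0.15 3.6 -0.05 0.06 0;-0.15 4.1 -0.05 0.06 0;-0.15 4.35 -0.05 0.06 0;-0.15 4.35 -0.05 0.06 0;-0.5 4.35 -0.05 0.06 0")

```text
time: 24.52
tool_pos: [521.7, -20.1, -6.5]
tcp_rot: [-0.975, 1.57, -0.241]
contact_force: [0.1, 0.4, -0.1]
grip_width: 33.0
```

Emit:
send_rows(series="-0.9 0 0 0 0;-0.9 0 0 0 0;-0.9 0 0 0 0")

```text
time: 24.9
tool_pos: [521.5, -20.3, -6.6]
tcp_rot: [-1.278, 1.57, -0.545]
contact_force: [-1.9, -1.8, 5.6]
grip_width: 23.1
```

```bash
python3 - <<'E'
from h import *
go((520.8,-20,-10),42)
E
```

```text
t 24.9 pos [521.5 -20.3  -6.6] A 42.0 F [-1.9 -1.8  5.6] M [-0.23  0.17  0.05] w 23.1 q [-0.19  0.59  1.77 -0.    0.78 -0.92]
shift [ 0.11  0.02 -0.01] turn 0.01
```

The knob is gripped. I turn it clockwise 70°, then look.

Emit:
send_rows(series="-0.9 0 0 0 1.5;-0.9 0 0 0 3.5;-0.9 0 0 0 5.5;-0.9 0 0 0 7.5;-0.9 0 0 0 9.5;-0.9 0 0 0 11.5;-0.9 0 0 0 13;-0.9 0 0 0 14")

```text
time: 25.9
tool_pos: [520.4, -20.4, -6.6]
tcp_rot: [-2.259, 1.569, -2.75]
contact_force: [-5.5, -3.3, 9.5]
grip_width: 23.2
```

```bash
python3 - <<'E'
from h import *
capture("scene")
go((520.8,-20,-10))
c=capture("wrist"); save(c,"w26.png",s=1.4); save(c,"w26c.png",crop=(0,80,200,230),s=3.9)
s=capture("scene"); save(s,"s26.png",crop=(220,160,380,280),s=4.9)
E
```

```text
t 25.95 pos [520.4 -20.4  -6.6] A -28.3 F [-5.1 -2.6  8.9] M [-0.56  0.83  0.02] w 22.6 q [-0.19  0.59  1.77 -0.    0.78  0.31]
shift [0.11 0.02 0.01] turn 0
```

View pics/w26c.png

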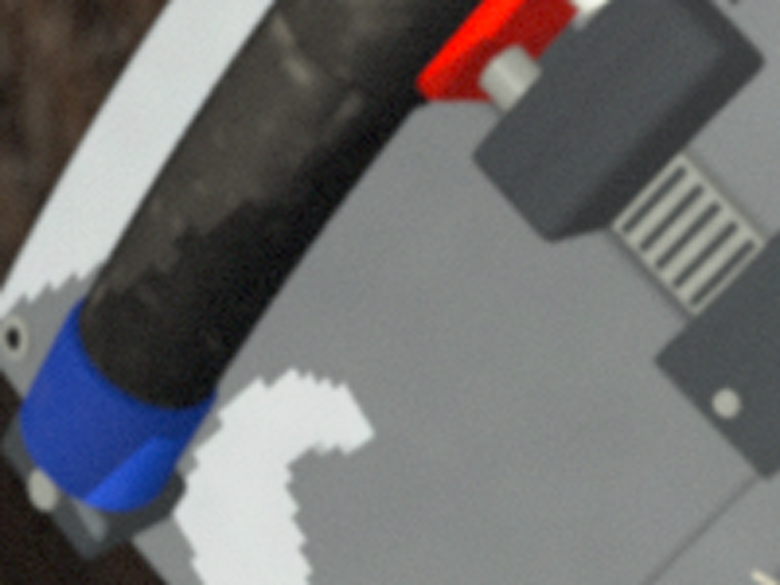

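View pics/s26.png

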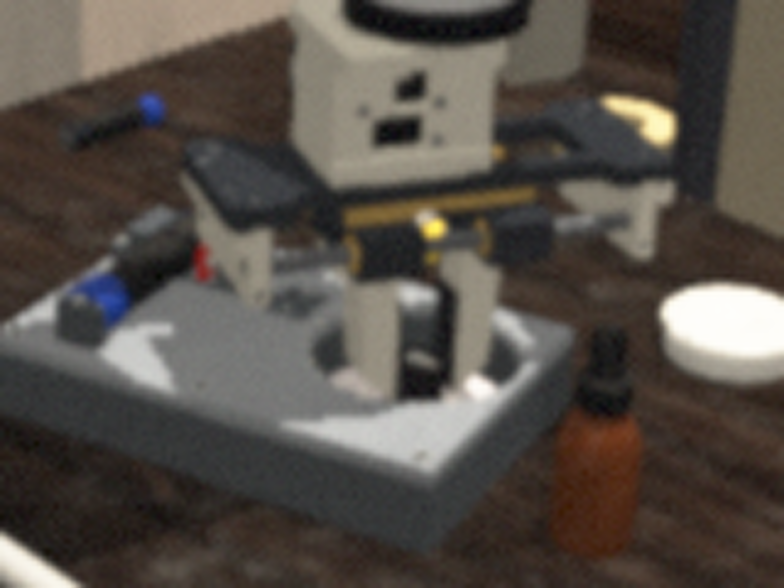

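```bash
python3 - <<'E'
from h import *
c=capture("wrist"); save(c,"w27.png",crop=(90,20,230,125),s=5.6)
save(capture("scene"),"s27.png",crop=(240,190,290,228),s=15)
E
```

```text
(no output)
```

View pics/w27.png

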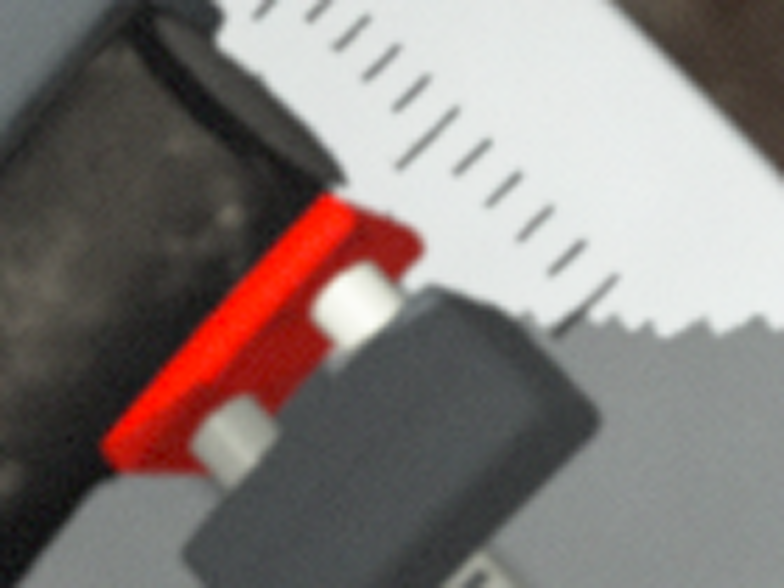

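```bash
python3 - <<'E'
from h import *
c=capture("wrist")
f=lambda u,v,z: toC(wray(c,np.array((u,v))/5.6+[90,20],z))
print("pad front",f(325,192,55),f(105,445,55),"pad back",f(355,212,55),f(125,470,55),"jaw front",f(430,290,56),f(185,550,56))
E
```

```text
pad front [46.62482903 58.41071725] [21.76395673 57.92401224] pad back [47.23614588 55.52795951] [21.68004102 55.2614712 ] jaw front [47.58313323 46.66456906] [21.52530516 46.86702533]
```

The pad (y≈58.2) has just met the torch and the measured gap behind it is about 7.9 mm, so it is still free. I turn another 22° for about 4 mm of push.

Emit:
send_rows(series="-0.9 0 0 0 1.5;-0.9 0 0 0 3;-0.9 0 0 0 4;-0.9 0 0 0 4.3;-0.9 0 0 0 4.3")

```text
time: 26.82
tool_pos: [520.0, -20.2, -6.6]
tcp_rot: [-2.142, 1.569, -3.006]
contact_force: [-7.3, -1.3, 9.8]
grip_width: 22.9
```

```bash
python3 - <<'E'
from h import *
capture("scene")
go((520.8,-20,-10))
c=capture("wrist"); save(c,"w28.png",crop=(20,20,220,170),s=3.9)
E
```

```text
t 26.88 pos [520.1 -20.2  -6.6] A -49.5 F [-6.6 -2.4 10.6] M [-0.33  0.99  0.06] w 23.0 q [-0.19  0.59  1.77 -0.    0.78  0.68]
shift [0.11 0.02 0.01] turn 0
```

View pics/w28.png

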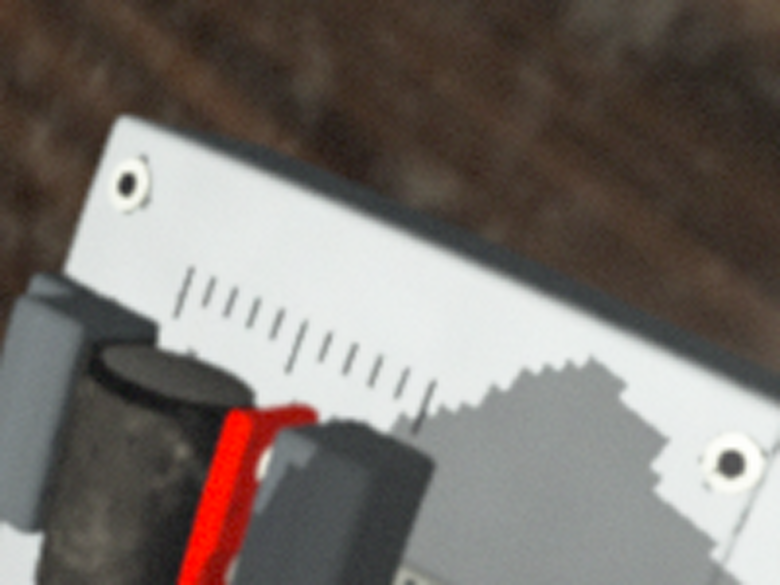

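```bash
python3 - <<'E'
from h import *
c=capture("wrist"); save(c,"w29.png",crop=(60,110,150,178),s=8.7)
f=lambda u,v,z: toC(wray(c,np.array((u,v))/3.9+[20,20],z))
print("pad front",f(231,408,55),"pad back",f(252,412,55),"jaw front",f(285,428,56),f(237,572,56),"corner",f(122,116,38))
E
```

```text
pad front [47.11870059 58.47574179] pad back [47.81844994 55.53816409] jaw front [48.22473568 50.07636783] [30.57004289 50.40893629] corner [ 70.19947988 103.94748074]
```

View pics/w29.png

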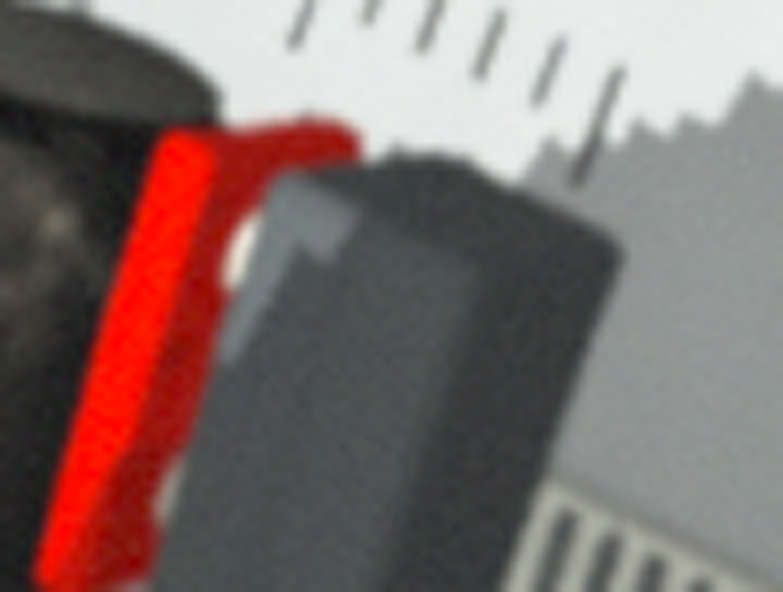

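The jaw's face has moved forward about 3.5 mm, leaving roughly 4.5 of the 8 mm gap. I add a small touch, then release and lift.

Emit:
send_rows(series="-0.9 0 0 0 0.35;-0.9 0 0 0 0.35;-0.9 0 0 0 0.35;-0.5 0 0 0 0.35;-0.2 0 0 0 0.35;-0.2 0 0 0 0.35;-0.2 -1 0 0 0.35;-0.2 -2.5 0 0 0.35")

```text
time: 27.98
tool_pos: [520.3, -19.8, 67.4]
tcp_rot: [-2.466, 1.567, 2.923]
contact_force: [0.9, 0.1, 0.8]
grip_width: 36.9
```

Emit:
send_rows(series="-0.2 -1.5 0 0 0;-0.2 -1.5 0 0 0;-0.2 -1.5 0 0 0")

```text
time: 28.35
tool_pos: [520.8, -19.9, 112.2]
tcp_rot: [-2.466, 1.57, 2.923]
contact_force: [-0.5, -0.3, -0.3]
grip_width: 36.8
```

```bash
python3 - <<'E'
from h import *
capture("scene")
go((520.8,-20,-10))
c=capture("wrist"); save(c,"w30.png",s=1.4); save(c,"w30c.png",crop=(90,80,260,208),s=4.6)
s=capture("scene"); save(s,"s30.png",crop=(210,160,370,280),s=4.9)
E
```

```text
t 28.4 pos [520.4 -19.8 111.7] A -51.2 F [1.1 0.4 0.1] M [-0.04 -0.04  0.01] w 36.6 q [-0.19  0.42  1.66 -0.    1.06  0.71]
shift [4.06 0.01 0.02] turn 0
```

View pics/w30.png

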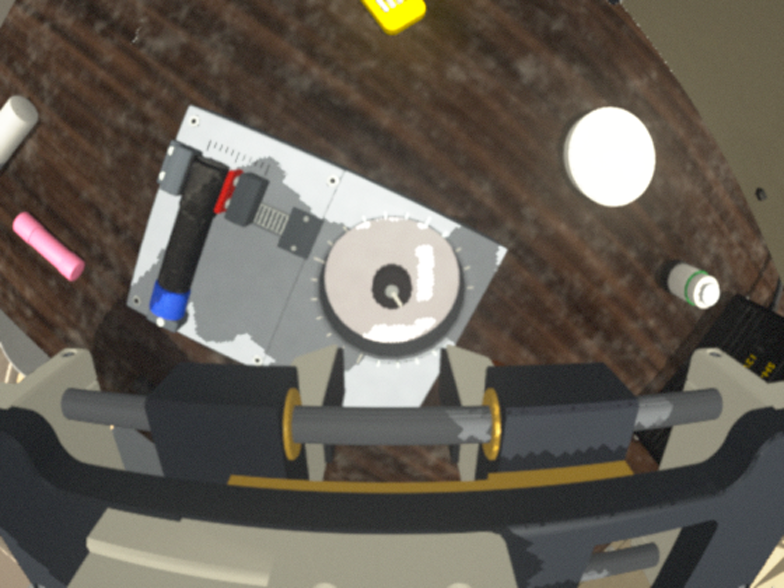

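View pics/w30c.png

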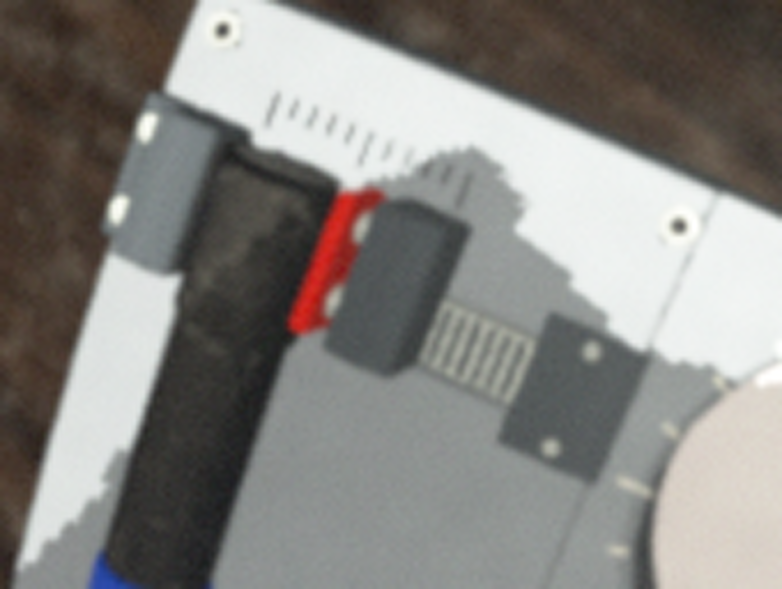

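View pics/s30.png

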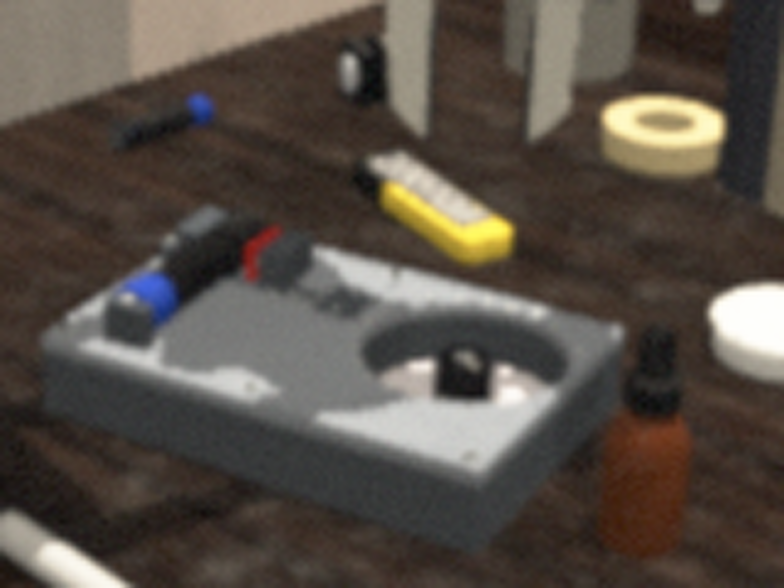

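```bash
python3 - <<'E'
from h import *
c=capture("wrist"); save(c,"w31.png",crop=(140,100,210,165),s=9); 
E
```

```text
(no output)
```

View pics/w31.png

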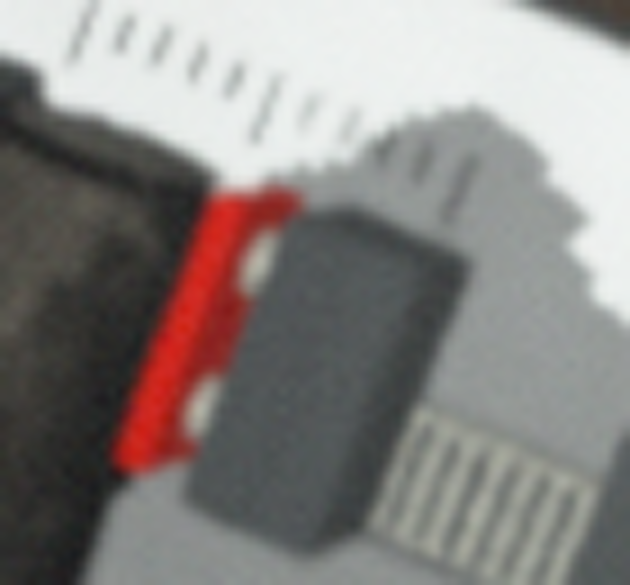

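```bash
python3 - <<'E'
from h import *
c=capture("wrist")
f=lambda u,v,z: toC(wray(c,np.array((u,v))/9+[140,100],z))
print("pad front",f(213,190,55),f(118,462,55),"jaw front",f(290,220,56),f(187,492,56),"jaw back",f(435,245,56))
for w in ("torch_center","tail_stop_face","pad_face","dropper_bottle"):
  print(w,[(np.round(toC(x["point"]),1),np.round(x["point"],1),round(x["score"],2)) for x in place_of(c,w)[:2]])
s=capture("scene"); print([(x["point"],x["score"]) for x in place_of(s,"dropper_bottle")[:1]])
g=lambda u,v,z: toC(wray(c,np.array((u,v))/1.4,z))
print("tail end",g(165,322,50))
go((520,-20,180))
E
```

```text
pad front [46.8094704  58.45990025] [21.42259671 57.6533477 ] jaw front [47.2976939  50.58527534] [21.84696158 50.31793163] jaw back [50.37357878 37.76814899]
torch_center [(array([-75. , 206.8]), array([373. , 214.4,   6.4]), 0.95), (array([-4.5, 70.4]), array([472.4,  97.4,  46.1]), 0.71)]
tail_stop_face [(array([-52.5,  63.7]), array([427.1,  80. ,  39. ]), 0.61)]
pad_face [(array([34. , 57.7]), array([512.7,  93.7,  44.2]), 0.78)]
dropper_bottle [(array([ -19.7, -148.2]), array([ 506.8, -119. ,    1. ]), 0.51)]
[([504.7, -127.4, -0.7], 0.71)]
tail end [-59.44422511  67.97273641]
t 28.9 pos [521.2 -20.  112.7] A -51.2 F [ 0.1  0.2 -0.3] M [-0.06 -0.01  0.02] w 36.6 q [-0.19  0.42  1.66 -0.    1.06  0.71]
shift [-2.24 -0.03 -0.03] turn 0
```

The pad's face is at y 58.1 and the jaw's at 50.4, so the gap behind the pad is about 4.1 mm and the pad is pushed back about 3.9 of 8 mm. The torch is at the stop and the arm is clear, so I hand in.

```bash
python3 -c "
from h import *
print(close_job())"
```

```text
the job is handed in; nothing more can be done
None
```

The torch is mounted in the lamp clamp and the job was handed in at about 29 s of the 69 s allowed. I opened the jaws to about 35 mm with two strokes of the knob, laid the large black torch on the deck, and turned the knob back until the pad held it.

**Last checks before handing in:**
- **Pad:** its face measured y ≈ 58.1 mm, where 58 is expected with the torch against the fixed jaw. It is pushed back about 3.9 mm of the 8.
- **Torch:** the network put its centre at (-4.5, 70.4) mm in the clamp's frame; the ideal is (-3, 70). Touching the tail to the stop gave 4.8 N while I was placing it.
- **Bottle:** standing where it was.
- **Arm:** lifted clear, with the force reading near zero.

**What failed or disagreed:**
- **Missed first grip:** the first closing on the knob missed. The fingertips sit about 25 mm above the reported TCP, seen in the scene camera and confirmed by lowering without contact, so I corrected every later height by that amount.
- **Tail reading:** one rough wrist-camera ray put the tail end about 7 mm past the stop face. I gave it no weight, since the pixel was a rough pick in an uncropped picture and the contact at the stop and the other views agreed with each other.

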